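# Set the leather splitter to five clicks and lock it

## Robot

A 6-joint arm with a two-finger parallel gripper is mounted at the origin on the work surface. World frame = base frame: x ahead of the robot, y to its left, z up, the work surface at z = 0. Lengths are in m, angles in rad, forces in N, time in s.
With the tool pointing down it reaches from about 0.25 to 0.775 m from the base axis. Payload 4 kg.
Tool frame: the origin (TCP) lies midway between the tips of the shut fingers; the grasp point (between the pads) lies 19 mm behind it; y points along the fingers, x is the direction in which the jaws open and shut, and the axes are right-handed (so a half turn about y gives the same grasp; the last joint's range is limited). The gripper opens to 94 mm and grips with 3 to 60 N. Pads are 16 mm wide; open, the fingers measure 119 mm over their backs; the gripper's body (75 mm by 177 mm) begins 78 mm behind the grasp point.
Start: joints at [-1.386, 0.087, 1.371, -0, 1.684, -0.103], TCP at [0.156, -0.527, 0.167] pointing down, gripper open.
Joint ranges: [-3.1, 3.1], [-0.76, 2.03], [0.27, 2.55], [-1.08, 4.22], [0.17, 2.65], [-2.57, 2.57]. Speed limits (rad/s): [2.79, 2.79, 3.14, 3.14, 3.14, 3.14].

## Interface

Orientations are given as [roll, pitch, yaw] about the fixed x, y, z axes, in that order (R = Rz(yaw) Ry(pitch) Rx(roll)).
In Python, from bench import robot, snapshot, camera_info, ticket gives the robot as it stands.
- The arm moves only by the shell command python3 -m creep 'ROWS'. ROWS is JSON, a list of rows, each an object with "slide": the shift along the tool's x, y, z in mm, a list of three; "roll": the turn about the tool's y in degrees; "grip": the closure, from 0 (fully open) to 1 (shut). In form: [{"slide": [x, y, z], "roll": roll, "grip": grip}, ...]. A call has 1 to 20 rows; each row is the pose to reach, as a shift and turn from the pose commanded when the call began, along the tool's axes at that moment; what a row does not reach only later rows make up. A row lasts 1/12 s, in which the tool goes at most 41.7 mm and 7.16 degrees, less where a joint would pass 70% of its speed; a pose out of reach is approached as far as the arm can. A call with a gripper value outside its range is refused whole. The fingers move at their own pace and stop on an object; the grip force is fixed at half the most. Time passes only in rows, so rows that repeat a pose let the fingers close. It gives the time, the measured TCP pose, the force and the opening at its end, in the units of the state.
- robot.get_obs(): the state, without advancing time (a new reading comes with each control period).
- snapshot(name): name is "scene" or "top" or "wrist"; returns the picture (400x640x3 uint8, red, green, blue); there is no depth.
- camera_info(name): a dict with "fx", "fy", "cx", "cy" (pixels), "cam_to_world" (4x4, takes a point from camera to world coordinates). Camera axes: x right, y down, z forward; pixel columns grow to the right and rows downward; lengths in m; the calibration is good to about 2 mm. A picture is of the moment at which its call begins: read the wrist's pose just before it. camera_info takes no time and is no camera call; for the wrist camera it gives the pose at the moment of the call.
- ticket.close_job(): hands the job in, once; it reports no verdict.
The state is a dict: "time": time; "joint_positions": joint angles; "qvel": joint speeds; "joint_torque": joint torques, N m; "tool_pos": TCP position; "ee_rot": TCP orientation; "wrist_force": force on the tool from outside, world axes, zero at the start; "wrist_torque": the same for the moment, N m; "width": finger opening in m.
Only numpy, scipy, OpenCV 4.12 (cv2) and the standard library are available. Lean on these libraries where they do the work, as an engineer would, in place of code of your own. Each camera call takes 0.05 s, during which the arm holds its last target.

## Task

Set the bench splitter's blade for a 0.5 mm strap: wind the round dial anticlockwise, gently, until it rests against its zero stop, then turn it clockwise exactly five clicks, without ever going past five. Leave the dial there and then push the lock lever over to its far end, towards the roller. Do not strain the stop and leave the thread spool, the awl and the snips alone.

Things in the scene. Friction and masses are not known exactly. Their poses are not given: they have to be found in the camera images.
- splitter: The bench splitter, bolted down: grey base plate 240 x 320 x 14 mm; on its near part (x -100 to +30 mm) a green console 290 mm wide, 60 mm high with the dial (+y half) and the lock lever (-y half); behind it a steel roller and blade bar between two cheeks 104 mm high (x 60 to 110 mm). Origin on the table under the console; x points from console to roller (away from the robot at yaw 0), z up.
- dial_grip (a point): Fixed point on the dial's vertical axis at the height to grip, at (-35, 75, 98) mm in the splitter's frame; its axes are the splitter's, they do not turn with the dial. The dial is a round black knob 42 mm in diameter, gripped across at any yaw; its side runs from 11 to 53 mm above the console top. Under it, below 10 mm, lie a 48 mm skirt and a steel finger reaching 35 mm from the axis.
- dial_top (a point): Fixed point at the middle of the dial's top face, 113 mm above the table. The dial clicks every 15 degrees: the torque rises to about 0.20 N m, then drops as it snaps into the next notch, where it stays when let go. Clockwise from above raises the blade 0.1 mm a click, to ten at most. It starts 2 to 4 clicks above zero. Knob and clicker have play of a good part of a click.
- dial_zero (a point): Mark on the console beside the dial, 41 mm from its axis on the robot's side, where the steel finger points at zero. Notch zero lies 3 degrees before the stop: pressed on the stop and let go, the dial springs back to it. After a change of direction the knob turns freely through its play (between 5 and 14 degrees) before the clicking part follows, so count clicks felt, not degrees turned.
- stop_post: The zero stop: a steel pin 6 mm thick and 9 mm high on the console, 31 mm from the dial's axis on the robot's side. The dial's steel finger comes to rest on it when wound fully anticlockwise; the torque then rises steadily and does not drop. More than 15 N on it (about 0.55 N m at the knob) strains it; fingers gripping the knob with 14 N slip before that. Origin on the console top.
- blade_gap (a joint): Height of the blade bar above its zero, in m: 0.0001 per click, 0 in notch zero and 0.0005 at five clicks. Its reading is far too coarse to tell the clicks apart.
- lock_lever_tip (a point): Centre of the 26 mm black ball at the end of the lock lever; 50 mm from the lever's pivot, which lies across the console (along the splitter's y) at (-35, -85, 82) mm in the splitter's frame, on a grey block 70 x 50 x 25 mm.
- lock_lever (a joint): Angle of the lock lever in rad: 0 unlocked, leaning to the splitter's -x (towards the robot); 1.0 locked, leaning to its +x (towards the roller). It stays where it is left and needs about 1.5 N at the ball to move.
- spool_mid (a point): Centre of the black thread spool, 38 mm in diameter, 56 mm high, standing on the table in front of the console. A bystander.
- awl_mid (a point): Middle of the awl lying on the table, wooden handle and steel point, 112 mm long, 30 mm thick. A bystander.
- snips_mid (a point): Middle of the thread snips lying on the table, 105 mm long, 14 mm high. A bystander.

How it is judged:
On the way, in this order (a step that is already met when the one before it is completed fails the run):
1. the dial is wound back to zero with the lock lever still open (value of joint blade_gap below 3e-05 m and value of joint lock_lever below 0.4 rad), for 0.1 s.
2. the dial stands on the fifth click with the lock lever still open (value of joint blade_gap between 0.000465 and 0.000535 m and value of joint lock_lever below 0.4 rad), for 0.3 s.
At the end, for the whole second after the job is handed in: The blade stands at 0.5 mm within 0.035 mm (the dial rests in its fifth notch) and the lock lever is over at its far end (above 0.85 rad) (value of joint blade_gap between 0.000465 and 0.000535 m and value of joint lock_lever above 0.85 rad); the robot touches nothing.
It fails at once if the zero stop is strained (more than 15 N on it) (contact force between stop_post and anything else above 15 N).
It fails at once if the dial is turned past five clicks (value of joint blade_gap above 0.00057 m).
It fails at once if the spool, the awl or the snips are moved by more than 30 mm (distance of any of spool_mid, awl_mid, snips_mid from where it was at the start of the episode above 0.03 m).
It also fails if it takes over 72 s, if anything falls off the work surface, if the arm or the gripper's body presses on something with over 40 N, if the wrist force passes 120 N, or if a joint passes its speed limit or range.

## Working session

There is one attempt and no reset: what is moved stays moved. The work goes in short steps, Python scripts to look and compute and a shell command to move; the robot and the scene stay as the last step left them, time stands still between calls to the robot, and variables do not carry over. Pictures are saved under pics/ and viewed, and the job is handed in when it is done.

```bash
ls; mkdir -p pics; python3 - <<'E'
from bench import robot, snapshot, camera_info, ticket
import cv2
print(robot.get_obs())
for n in ["scene","top","wrist"]:
    im=snapshot(n); cv2.imwrite(f"pics/{n}0.png",im[:,:,::-1]); print(n,camera_info(n))
E
```

```text
pics
{'time': 0.0, 'joint_positions': array([-1.38607044e+00,  8.79574631e-02,  1.37227364e+00, -3.76757984e-05,
        1.68358498e+00, -1.03148890e-01]), 'qvel': array([-2.06902922e-03, -1.08329976e-03,  5.27936879e-04,  1.54317092e-05,
       -6.69236947e-04, -1.34096762e-03]), 'joint_torque': array([ 5.21096536e-04, -3.40175521e+01, -3.02429402e+01,  7.16915075e-02,
        3.29190481e-02, -1.51957752e-04]), 'tool_pos': array([ 0.15599067, -0.52674668,  0.1660931 ]), 'ee_rot': array([-1.57060464,  0.00221547, -1.28292553]), 'wrist_force': array([0.74586581, 0.79609779, 0.26348563]), 'wrist_torque': array([-0.02915908,  0.00263935,  0.00906732]), 'width': 0.09385293915596578}
scene {'fx': 518.5774586175102, 'fy': 518.5774586175102, 'cx': 318.8994799116318, 'cy': 196.27298493332526, 'cam_to_world': array([[-0.62012378,  0.62815634, -0.46996395,  1.04781574],
       [ 0.78444111,  0.50408076, -0.36132359,  0.41147231],
       [ 0.00993209, -0.59272439, -0.80534412,  0.9475702 ],
       [ 0.        ,  0.        ,  0.        ,  1.        ]])}
top {'fx': 403.104778315768, 'fy': 403.104778315768, 'cx': 323.699150540705, 'cy': 197.44070474507126, 'cam_to_world': array([[-0.00803093, -0.99156223,  0.1293826 ,  0.4274241 ],
       [-0.99956953,  0.01161144,  0.02694323,  0.03974449],
       [-0.02821821, -0.12911053, -0.99122863,  1.11885339],
       [ 0.        ,  0.        ,  0.        ,  1.        ]])}
wrist {'fx': 280.051755797361, 'fy': 280.051755797361, 'cx': 322.2300663205758, 'cy': 202.51362497051187, 'cam_to_world': array([[ 0.2835199 , -0.92671398, -0.24661238,  0.22797687],
       [-0.95896553, -0.27432218, -0.07164122, -0.50561294],
       [-0.00126032,  0.25680448, -0.96646256,  0.38427647],
       [ 0.        ,  0.        ,  0.        ,  1.        ]])}
```

View pics/top0.png

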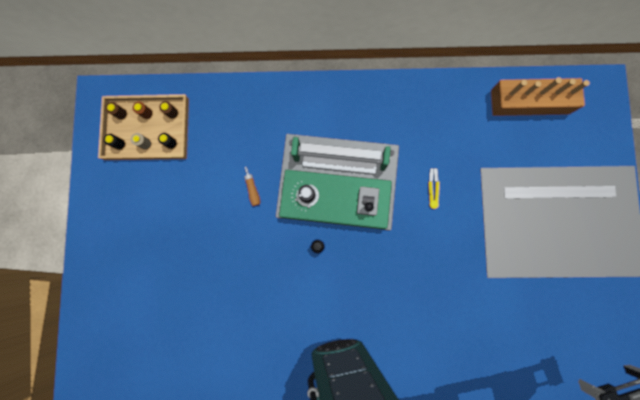

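View pics/scene0.png

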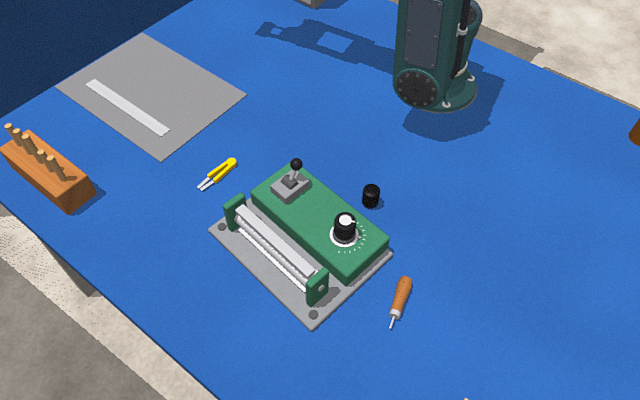

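The top view shows the dial near (307,193), the lever near (368,200), the spool at (317,246), the awl at (251,187) and the snips at (434,188). Next I'll measure the dial and lever more precisely.

```bash
cat > h.py <<'E'
import numpy as np, cv2
from bench import robot, snapshot, camera_info, ticket
def ray(n,uv,ci=None):
    c=ci or camera_info(n); M=c["cam_to_world"]
    d=M[:3,:3]@np.array([(uv[0]-c["cx"])/c["fx"],(uv[1]-c["cy"])/c["fy"],1]); return M[:3,3],d
def onz(n,uv,z):
    o,d=ray(n,uv); return o+d*(z-o[2])/d[2]
def proj(n,p):
    c=camera_info(n); M=c["cam_to_world"]; q=M[:3,:3].T@(np.array(p)-M[:3,3]); return c["fx"]*q[0]/q[2]+c["cx"],c["fy"]*q[1]/q[2]+c["cy"]
def tri(a,b):
    o1,d1=a;o2,d2=b
    A=np.stack([d1,-d2],1); s=np.linalg.lstsq(A,o2-o1,rcond=None)[0]
    p,q=o1+s[0]*d1,o2+s[1]*d2; return (p+q)/2,np.linalg.norm(p-q)
E
python3 - <<'E'
from h import *
t=cv2.imread("pics/top0.png"); s=cv2.imread("pics/scene0.png")
hsv=cv2.cvtColor(t,cv2.COLOR_BGR2HSV)
m=cv2.inRange(hsv,(60,100,40),(88,255,200)); m[:120]=0;m[300:]=0
m=cv2.morphologyEx(m,cv2.MORPH_OPEN,np.ones((3,3)))
cs=cv2.findContours(m,cv2.RETR_EXTERNAL,cv2.CHAIN_APPROX_NONE)[0]
c=max(cs,key=cv2.contourArea); print(cv2.contourArea(c)); 
print(cv2.approxPolyDP(c,6,True)[:,0].tolist())
for p in cv2.approxPolyDP(c,6,True)[:,0]: print(p,onz("top",p,.06).round(4))
cv2.imwrite("pics/c1.png",cv2.resize(t[120:260,240:450],None,fx=3.8,fy=3.8,interpolation=cv2.INTER_CUBIC))
cv2.imwrite("pics/c2.png",cv2.resize(s[140:290,240:400],None,fx=4,fy=4,interpolation=cv2.INTER_CUBIC))
E
```

```text
4943.0
[[286, 171], [282, 217], [386, 226], [389, 181]]
[286 171] [0.6383 0.169  0.06  ]
[282 217] [0.5148 0.1791 0.06  ]
[386 226] [ 0.4884 -0.0938  0.06  ]
[389 181] [ 0.6076 -0.1051  0.06  ]
```

View pics/c1.png

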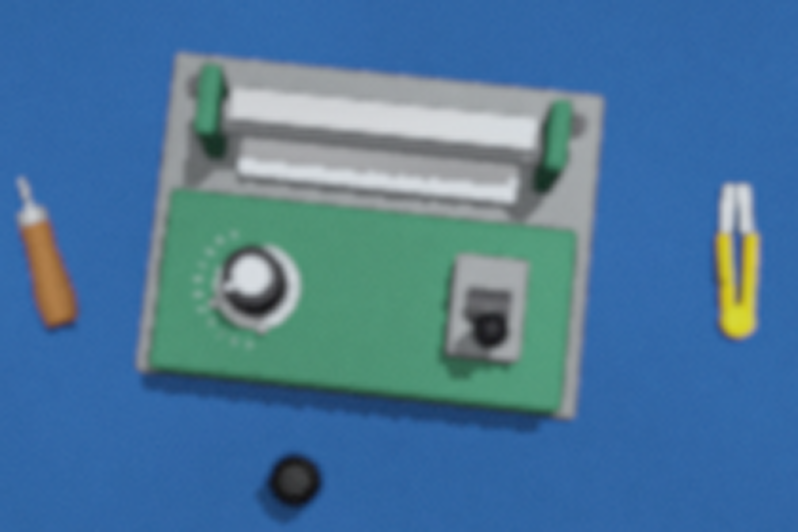

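View pics/c2.png

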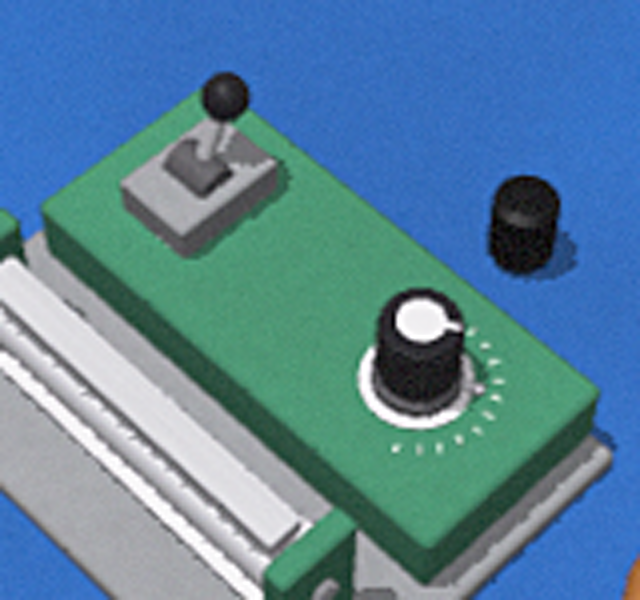

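View pics/wrist0.png

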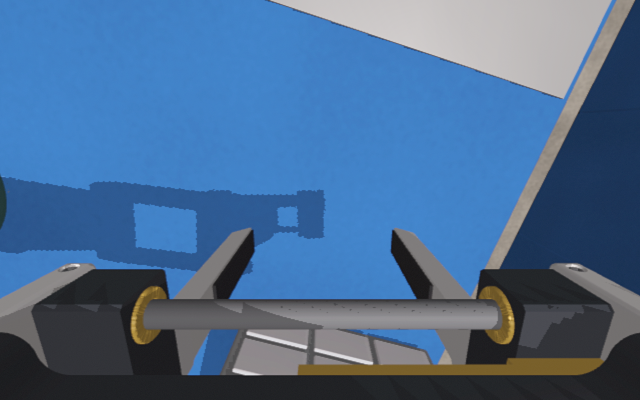

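The crop shows the dial cap centre at about (306,193) in the top view and (345,220) in the scene view. The lever ball is at about (369,206) in top and (296,164) in scene, leaning towards the robot.

```bash
python3 - <<'E'
from h import *
t=cv2.imread("pics/top0.png"); s=cv2.imread("pics/scene0.png")
def blob(im,box,lo,hi,g):
    x0,y0,x1,y1=box; r=im[y0:y1,x0:x1]; hsv=cv2.cvtColor(r,cv2.COLOR_BGR2HSV)
    m=cv2.inRange(hsv,lo,hi); n,l,st,ce=cv2.connectedComponentsWithStats(m)
    for i in range(1,n):
        if st[i][4]>8: print(g,st[i].tolist(),(ce[i]+[x0,y0]).round(2))
blob(t,(298,182,325,212),(0,0,170),(180,70,255),"top cap")
blob(s,(325,205,365,245),(0,0,170),(180,70,255),"scene cap")
blob(t,(355,180,385,220),(0,0,0),(180,255,45),"top ball")
blob(s,(285,150,305,175),(0,0,0),(180,255,60),"scene ball")
a,e=tri(ray("top",(305.8,193.2)),ray("scene",(345,220))); print("dial top",a,e)
a2=onz("top",(305.8,193.2),.113); print(a2,onz("scene",(345,220),.113))
b,e=tri(ray("top",(369,206.3)),ray("scene",(296.3,164))); print("ball",b,e)
import numpy as np
th=.1+.5
E
```

```text
top cap [11, 3, 10, 21, 71] [314.87 195.76]
top cap [2, 6, 11, 9, 80] [305.36 192.12]
scene cap [14, 10, 16, 10, 110] [345.33 219.65]
scene cap [4, 22, 14, 18, 69] [332.93 236.97]
scene cap [20, 33, 12, 7, 23] [351.78 242.52]
top ball [10, 23, 8, 8, 37] [368.   206.35]
scene ball [6, 8, 11, 12, 95] [296.04 164.01]
dial top [0.57118366 0.11144462 0.10928642] 0.002375428028773782
[0.57003844 0.1121911  0.113     ] [0.57390095 0.11175812 0.113     ]
ball [ 0.53335844 -0.04462935  0.1266784 ] 0.0007729387089605949
```

```bash
cat >> h.py <<'E'
from scipy.spatial.transform import Rotation as Ro
def need(target,yaw=None):
    o=robot.get_obs(); R=Ro.from_euler('xyz',o["ee_rot"])
    d=R.inv().apply(np.array(target)-o["tool_pos"])*1000
    r=None if yaw is None else -np.degrees(yaw-o["ee_rot"][2])
    print("slide",d.round(1),"roll",r,"t",o["time"])
E
python3 -c "
from h import *
need((.572,.112,.2),-.65)"
```

```text
slide [-494.6  -32.7  580.2] roll -36.269374718415776 t 0.15
```

```bash
python3 -m creep '[{"slide":[-25,-34,30],"roll":-2,"grip":0},{"slide":[-495,-34,580],"roll":-36,"grip":0},{"slide":[-495,-34,580],"roll":-36,"grip":0},{"slide":[-495,-34,580],"roll":-36,"grip":0},{"slide":[-495,-34,580],"roll":-36,"grip":0},{"slide":[-495,-34,580],"roll":-36,"grip":0},{"slide":[-495,-34,580],"roll":-36,"grip":0},{"slide":[-495,-34,580],"roll":-36,"grip":0},{"slide":[-495,-34,580],"roll":-36,"grip":0},{"slide":[-495,-34,580],"roll":-36,"grip":0},{"slide":[-495,-34,580],"roll":-36,"grip":0},{"slide":[-495,-34,580],"roll":-36,"grip":0},{"slide":[-495,-34,580],"roll":-36,"grip":0},{"slide":[-495,-34,580],"roll":-36,"grip":0},{"slide":[-495,-34,580],"roll":-36,"grip":0},{"slide":[-495,-34,580],"roll":-36,"grip":0},{"slide":[-495,-34,580],"roll":-36,"grip":0},{"slide":[-495,-34,580],"roll":-36,"grip":0},{"slide":[-495,-34,580],"roll":-36,"grip":0},{"slide":[-495,-34,580],"roll":-36,"grip":0}]'
python3 -m creep '[{"slide":[0,0,0],"roll":0,"grip":0},{"slide":[0,0,0],"roll":0,"grip":0},{"slide":[0,0,0],"roll":0,"grip":0}]'
python3 - <<'E'
from h import *
need((.572,.112,.2),-.65)
print(robot.get_obs())
ci=camera_info("wrist");im=snapshot("wrist");cv2.imwrite("pics/w1.png",im[:,:,::-1]);print(ci)
print(proj("wrist",(.572,.112,.113)))
E
```

```text
time: 1.82
tool_pos: [0.5728, 0.1161, 0.1993]
ee_rot: [-1.571, 0.002, -0.649]
wrist_force: [-0.1, -0.9, -0.2]
width: 0.0938
time: 2.07
tool_pos: [0.5713, 0.1107, 0.2014]
ee_rot: [-1.571, -0.0, -0.656]
wrist_force: [0.7, 0.0, 0.6]
width: 0.0939
slide [-0.2  1.4  1.5] roll -0.3508543545856044 t 2.0667
{'time': 2.0667, 'joint_positions': array([ 9.43213889e-02,  1.55175637e-01,  1.22846786e+00, -5.16417729e-04,
        1.75806092e+00,  7.50348897e-01]), 'qvel': array([-0.00806283, -0.00825205,  0.00077154,  0.00182434, -0.00313616,
        0.00103257]), 'joint_torque': array([ 4.09123711e-01, -3.65725243e+01, -3.03522885e+01,  8.74782423e-02,
       -4.93863411e-02, -2.52649574e-03]), 'tool_pos': array([0.57127361, 0.11069822, 0.20142236]), 'ee_rot': array([-1.57124365e+00, -2.64266797e-04, -6.56123564e-01]), 'wrist_force': array([0.66507759, 0.01095109, 0.62241091]), 'wrist_torque': array([-0.02926626, -0.06621788,  0.00059384]), 'width': 0.0939346333261715}
{'fx': 280.051755797361, 'fy': 280.051755797361, 'cx': 322.2300663205758, 'cy': 202.51362497051187, 'cam_to_world': array([[ 7.92125230e-01, -5.89884777e-01, -1.56759592e-01,
         6.17169047e-01],
       [-6.10358243e-01, -7.65276432e-01, -2.04486669e-01,
         1.70373550e-01],
       [ 6.59152471e-04,  2.57658559e-01, -9.66235806e-01,
         4.19266546e-01],
       [ 0.00000000e+00,  0.00000000e+00,  0.00000000e+00,
         1.00000000e+00]])}
(np.float64(321.8057567201376), np.float64(195.7098489188737))
```

View pics/w1.png

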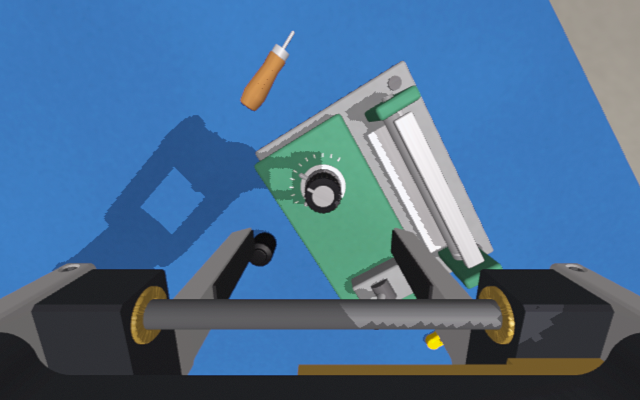

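The wrist view shows the dial cap at (322,195), which matches the projected position (321.8,195.7). The jaws straddle it, so I'll check the centroid and then descend.

```bash
python3 - <<'E'
from h import *
im=cv2.imread("pics/w1.png");r=im[150:230,280:360]; 
cv2.imwrite("pics/w1c.png",cv2.resize(r,None,fx=7,fy=7,interpolation=cv2.INTER_CUBIC))
m=cv2.inRange(cv2.cvtColor(r,cv2.COLOR_BGR2HSV),(0,0,130),(180,50,255))
n,l,st,ce=cv2.connectedComponentsWithStats(m)
for i in range(1,n):
    if st[i][4]>20:
        p=ce[i]+[280,150];print(st[i],p,onz("wrist",p,.113).round(4))
m=cv2.inRange(cv2.cvtColor(r,cv2.COLOR_BGR2HSV),(0,0,0),(180,255,60))
n,l,st,ce=cv2.connectedComponentsWithStats(m)
for i in range(1,n):
    if st[i][4]>20: print("dark",st[i],ce[i]+[280,150])
E
```

```text
[ 19  14  47  34 430] [323.02790698 176.70930233] [0.5863 0.1283 0.113 ]
[ 28  36  26  21 376] [322.11968085 195.59574468] [0.5724 0.1119 0.113 ]
dark [ 25  22  36  41 695] [322.22446043 190.08776978]
```

View pics/w1c.png

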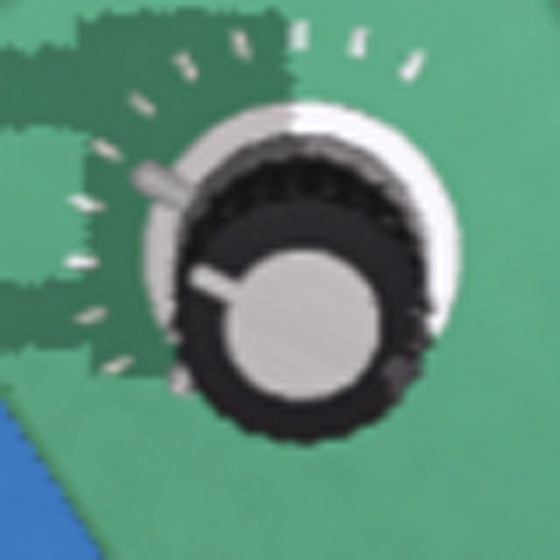

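The dial stands at about 4 clicks: its steel finger is by the fifth tick of eleven, with zero nearest the robot. Descending and gripping now.

```bash
python3 -m creep '[{"slide":[0,40,1],"roll":0,"grip":0},{"slide":[0,80,1],"roll":0,"grip":0},{"slide":[0,110,1],"roll":0,"grip":0},{"slide":[0,121,1],"roll":0,"grip":0},{"slide":[0,121,1],"roll":0,"grip":0},{"slide":[0,121,1],"roll":0,"grip":0}]'
python3 - <<'E'
from h import *
need((.5723,.112,.079),-.65); o=robot.get_obs(); print(o["wrist_force"],o["wrist_torque"],o["width"])
E
```

```text
time: 2.62
tool_pos: [0.5727, 0.112, 0.0814]
ee_rot: [-1.57, -0.001, -0.656]
wrist_force: [0.5, 0.1, 1.2]
width: 0.094
slide [-0.3  2.4 -0.3] roll -0.3320304163011458 t 2.6167
[0.48230399 0.07753505 1.21444593] [-0.06073963 -0.05319769 -0.00094517] 0.09404190251541512
```

```bash
python3 -m creep '[{"slide":[0,2,0],"roll":0,"grip":0.5},{"slide":[0,2,0],"roll":0,"grip":0.5},{"slide":[0,2,0],"roll":0,"grip":0.5},{"slide":[0,2,0],"roll":0,"grip":0.5},{"slide":[0,2,0],"roll":0,"grip":0.5},{"slide":[0,2,0],"roll":0,"grip":0.6},{"slide":[0,2,0],"roll":0,"grip":0.6},{"slide":[0,2,0],"roll":0,"grip":0.6},{"slide":[0,2,0],"roll":0,"grip":0.6}]'
cat > st.py <<'E'
from h import *
o=robot.get_obs(); print("  t %.2f yaw %.2fdeg F %s M %s q6t %.3f w %.4f"%(o["time"],np.degrees(o["ee_rot"][2]),o["wrist_force"].round(2),o["wrist_torque"].round(3),o["joint_torque"][5],o["width"]))
E
python3 st.py
```

```text
time: 3.37
tool_pos: [0.5723, 0.1127, 0.0782]
ee_rot: [-1.571, 0.0, -0.655]
wrist_force: [-0.1, -0.5, -1.0]
width: 0.0385
  t 3.37 yaw -37.51deg F [-0.14 -0.54 -0.98] M [-0.051 -0.06   0.008] q6t 0.000 w 0.0385
```

```bash
python3 -m creep '[{"slide":[0,0,0],"roll":0,"grip":0.7},{"slide":[0,0,0],"roll":0,"grip":0.7},{"slide":[0,0,0],"roll":0,"grip":0.7}]'
python3 st.py
python3 - <<'E'
from h import *
cv2.imwrite("pics/w2.png",snapshot("wrist")[:,:,::-1])
s=snapshot("scene")[:,:,::-1]
cv2.imwrite("pics/s2.png",cv2.resize(s[100:290,240:440],None,fx=3,fy=3))
E
```

```text
time: 3.62
tool_pos: [0.5723, 0.1126, 0.0782]
ee_rot: [-1.571, -0.0, -0.655]
wrist_force: [0.7, -0.4, 0.2]
width: 0.0282
  t 3.62 yaw -37.51deg F [ 0.72 -0.41  0.23] M [ 0.003 -0.024  0.01 ] q6t -0.000 w 0.0282
```

View pics/w2.png

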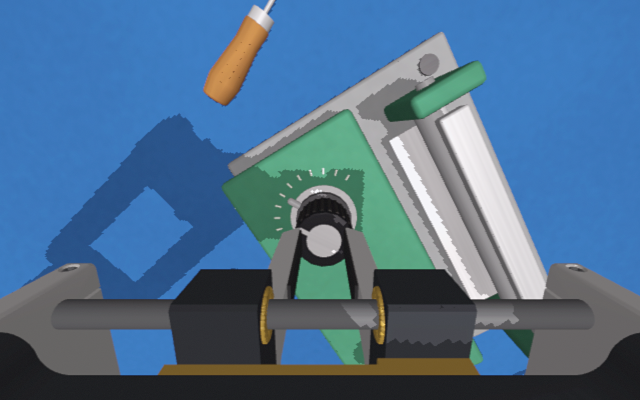

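View pics/s2.png

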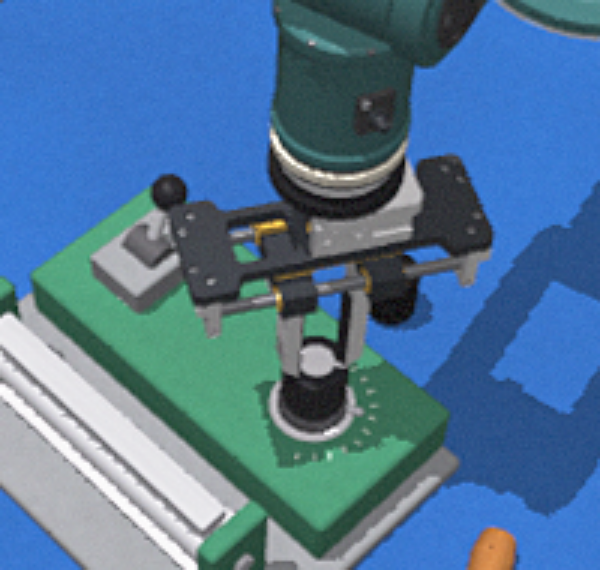

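```bash
python3 - <<'E'
from h import *
o=robot.get_obs();R=Ro.from_euler('xyz',o["ee_rot"]).as_matrix();p=o["tool_pos"];print(o["width"])
for n in("wrist","scene"):
  for k in (.021,.014):
    for y in (0,-.019,-.06): print(n,k,y,[np.round(proj(n,p+R@[s*k,y,0]),0) for s in(-1,1)])
  print("cap",proj(n,(.5724,.112,.113)),"knob bottom",proj(n,(.5724,.112,.071)))
for f,b in(("w2",(240,180,400,310)),): 
  im=cv2.imread(f"pics/{f}.png")[b[1]:b[3],b[0]:b[2]]; cv2.imwrite("pics/w2c.png",cv2.resize(im,None,fx=4.5,fy=4.5,interpolation=cv2.INTER_CUBIC))
E
```

```text
0.028140798748588196
wrist 0.021 0 [array([297., 223.]), array([348., 223.])]
wrist 0.021 -0.019 [array([294., 231.]), array([350., 231.])]
wrist 0.021 -0.06 [array([288., 255.]), array([356., 255.])]
wrist 0.014 0 [array([305., 223.]), array([339., 223.])]
wrist 0.014 -0.019 [array([304., 231.]), array([341., 231.])]
wrist 0.014 -0.06 [array([299., 255.]), array([345., 255.])]
cap (np.float64(322.79047983992785), np.float64(239.6502780732573)) knob bottom (np.float64(322.67330173310864), np.float64(220.519990312644))
scene 0.021 0 [array([355., 227.]), array([335., 232.])]
scene 0.021 -0.019 [array([356., 222.]), array([335., 226.])]
scene 0.021 -0.06 [array([357., 210.]), array([336., 215.])]
scene 0.014 0 [array([352., 228.]), array([338., 231.])]
scene 0.014 -0.019 [array([352., 223.]), array([339., 226.])]
scene 0.014 -0.06 [array([354., 211.]), array([339., 214.])]
cap (np.float64(345.5628323818536), np.float64(219.5612771592971)) knob bottom (np.float64(344.4851306871274), np.float64(231.24425889379864))
```

View pics/w2c.png

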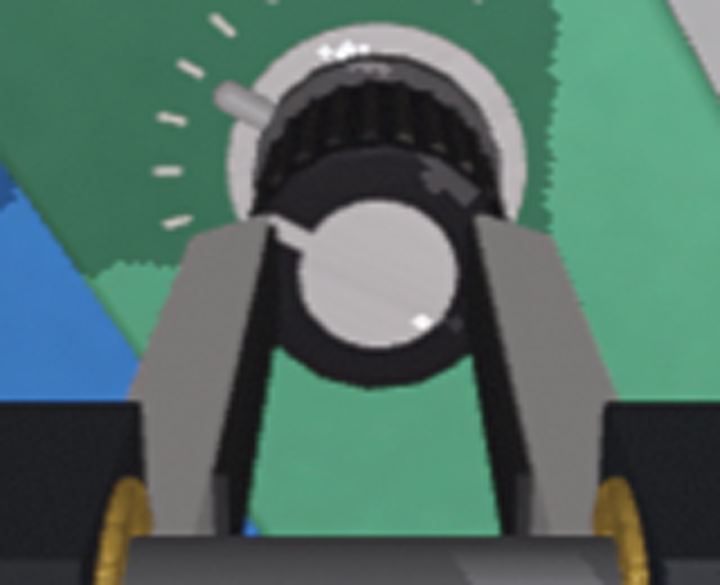

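The picture shows the pads on both sides of the knob, about 40 mm apart by projection, although the width reads 28 mm. I'll check whether I'm really holding the knob with a small turn.

```bash
for i in 1; do
python3 -m creep '[{"slide":[0,0,0],"roll":-2,"grip":0.7}]' >/dev/null; python3 st.py
python3 -m creep '[{"slide":[0,0,0],"roll":-2,"grip":0.7}]' >/dev/null; python3 st.py
python3 -m creep '[{"slide":[0,0,0],"roll":-2,"grip":0.7}]' >/dev/null; python3 st.py
python3 -m creep '[{"slide":[0,0,0],"roll":-2,"grip":0.7}]' >/dev/null; python3 st.py
done
python3 - <<'E'
from h import *
im=snapshot("wrist")[:,:,::-1][180:310,240:400]; cv2.imwrite("pics/w3c.png",cv2.resize(im,None,fx=4.5,fy=4.5,interpolation=cv2.INTER_CUBIC))
E
```

```text
t 3.80 yaw -35.48deg F [-0.5  -0.73  0.16] M [-0.05  -0.022 -0.012] q6t 0.569 w 0.0285
  t 3.88 yaw -33.42deg F [-0.4   0.83 -0.13] M [-0.019 -0.076  0.02 ] q6t 0.365 w 0.0281
  t 3.97 yaw -31.41deg F [ 0.32  0.34 -0.59] M [-0.053 -0.046  0.028] q6t 0.346 w 0.0277
  t 4.05 yaw -29.41deg F [ 0.9  -0.04 -0.3 ] M [-0.009 -0.063  0.017] q6t 0.345 w 0.0282
```

View pics/w3c.png

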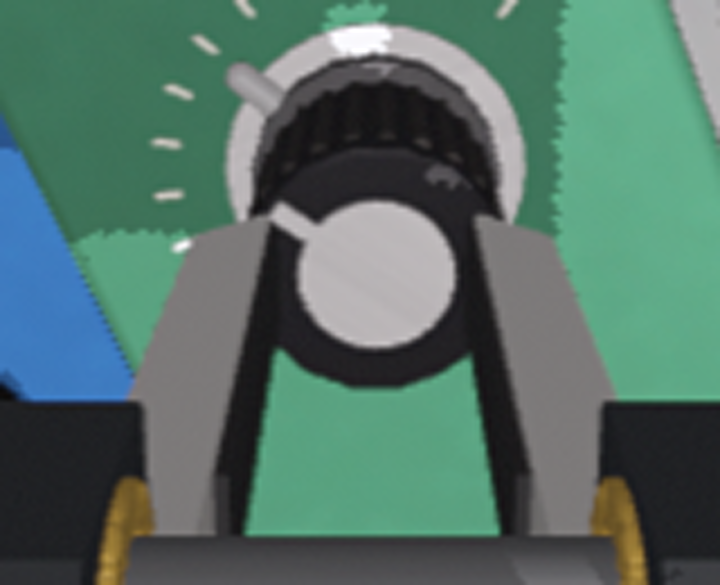

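The pointer stayed fixed relative to the ticks while the gripper turned 8°, so the knob isn't gripped. I'll take a closer look.

```bash
python3 - <<'E'
from h import *
s=snapshot("scene")[:,:,::-1]
cv2.imwrite("pics/s3.png",cv2.resize(s[160:260,290:410],None,fx=6,fy=6,interpolation=cv2.INTER_CUBIC))
o=robot.get_obs();print(o["tool_pos"],o["ee_rot"],o["width"])
E
```

```text
[0.57235605 0.1126487  0.07825036] [-1.57087018e+00 -2.32885241e-05 -5.15114709e-01] 0.028444200623175268
```

View pics/s3.png

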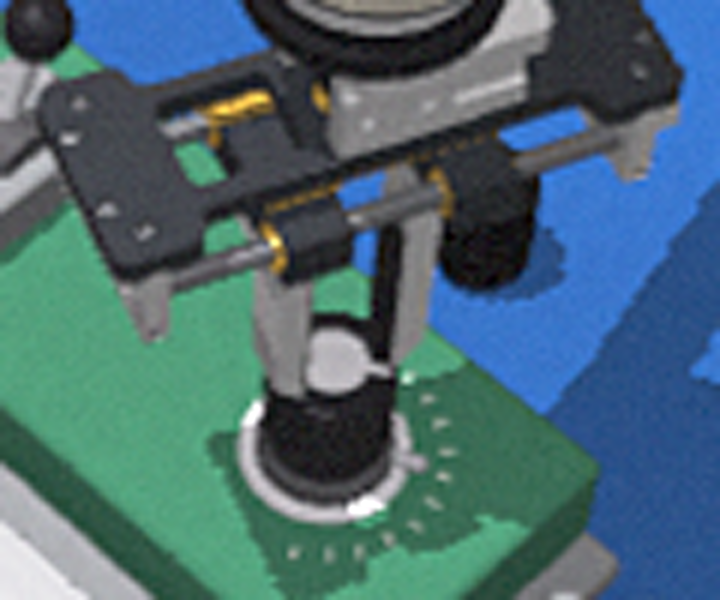

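```bash
python3 - <<'E'
from h import *
o=robot.get_obs();R=Ro.from_euler('xyz',o["ee_rot"]).as_matrix();p=o["tool_pos"]
for a,b in(((340,225.8),(345.6,228)),((355.8,220.8),(300,228))):
    q,e=tri(ray("scene",a),ray("wrist",b)); print(q,e,"in tool",(R.T@(q-p)*1000).round(1))
for y in (0,-.01,-.02,-.03,-.04):
  print(y,[np.round((np.array(proj("wrist",p+R@[s*.014,y,z]))-[240,180])*4.5) for s in(-1,1) for z in (-.008,.008)],[np.round((np.array(proj("scene",p+R@[s*.014,y,z]))-[290,160])*6) for s in(-1,1) for z in (-.008,.008)])
E
```

```text
[0.59059444 0.11197239 0.11300578] 0.0005177394433146282 in tool [ 16.2 -34.8   8.4]
[0.56339609 0.12875904 0.11474925] 0.001933116639929669 in tool [-15.7 -36.5   9.6]
0 [array([293., 234.]), array([292., 150.]), array([445., 234.]), array([447., 150.])] [array([358., 385.]), array([378., 422.]), array([281., 411.]), array([301., 449.])]
-0.01 [array([290., 254.]), array([288., 168.]), array([449., 254.]), array([450., 167.])] [array([360., 368.]), array([380., 406.]), array([282., 394.]), array([302., 433.])]
-0.02 [array([286., 276.]), array([285., 186.]), array([452., 276.]), array([454., 186.])] [array([362., 351.]), array([382., 389.]), array([284., 378.]), array([303., 416.])]
-0.03 [array([282., 300.]), array([281., 207.]), array([456., 300.]), array([458., 206.])] [array([364., 334.]), array([384., 372.]), array([285., 361.]), array([305., 399.])]
-0.04 [array([278., 327.]), array([276., 229.]), array([461., 327.]), array([462., 229.])] [array([365., 317.]), array([386., 355.]), array([286., 343.]), array([306., 382.])]
```

Triangulating the visible fingertips in both views puts them about 35 mm behind the reported TCP, at z ≈ 0.114. That is level with the knob's top, so the fingers closed above it. I'll confirm this clear of the dial with the fingers shut.

```bash
python3 -m creep '[{"slide":[0,-40,0],"roll":0,"grip":0.7},{"slide":[0,-50,0],"roll":0,"grip":1},{"slide":[0,-50,0],"roll":0,"grip":1},{"slide":[0,-50,0],"roll":0,"grip":1},{"slide":[0,-50,0],"roll":0,"grip":1},{"slide":[0,-50,0],"roll":0,"grip":1}]'
python3 - <<'E'
from h import *
o=robot.get_obs();R=Ro.from_euler('xyz',o["ee_rot"]).as_matrix();p=o["tool_pos"];print(o["width"])
w=np.ascontiguousarray(snapshot("wrist")[:,:,::-1]);s=np.ascontiguousarray(snapshot("scene")[:,:,::-1])
for n,im in(("wrist",w),("scene",s)):
  for y in(0,-.019,-.035):
    u=proj(n,p+R@[0,y,0]); print(n,y,np.round(u,1))
w=w[160:310,240:400];cv2.imwrite("pics/w4.png",cv2.resize(w,None,fx=4,fy=4,interpolation=cv2.INTER_CUBIC))
s=s[130:250,280:410];cv2.imwrite("pics/s4.png",cv2.resize(s,None,fx=5,fy=5,interpolation=cv2.INTER_CUBIC))
E
```

```text
time: 4.65
tool_pos: [0.5716, 0.1126, 0.1265]
ee_rot: [-1.572, 0.002, -0.515]
wrist_force: [-0.3, -0.3, -0.8]
width: 0.0007
0.0007276274341584925
wrist 0 [322.  222.7]
wrist -0.019 [322.  230.9]
wrist -0.035 [322. 239.]
scene 0 [346.4 215.5]
scene -0.019 [347.  209.9]
scene -0.035 [347.4 205. ]
```

View pics/w4.png

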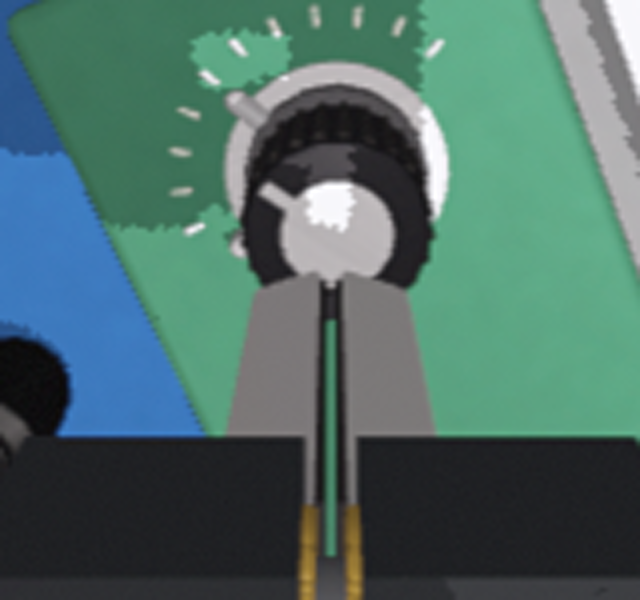

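View pics/s4.png

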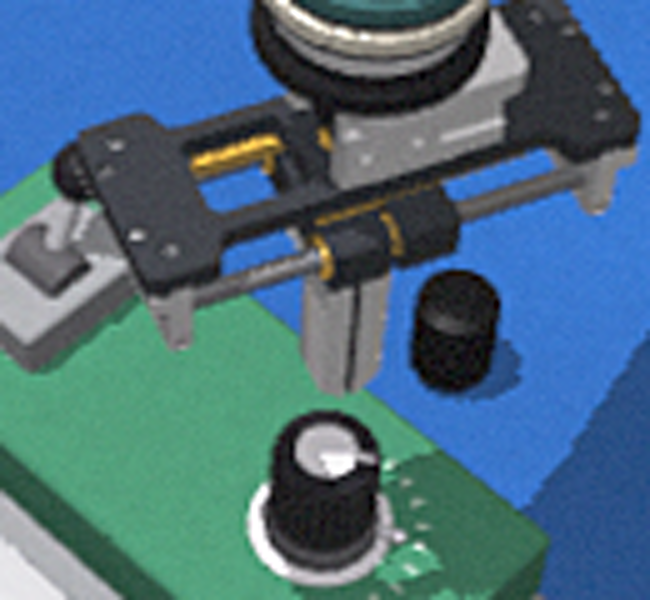

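Confirmed. The real fingertips sit about 35 mm short of the reported TCP: shut tips are at wrist (322,229) and scene (349,209), while the TCP projects to (346,215). I'll open and descend in stages while watching the force, aiming for a real tip height of about 0.083.

```bash
python3 -m creep '[{"slide":[0,0,0],"roll":0,"grip":0},{"slide":[0,0,0],"roll":0,"grip":0},{"slide":[0,0,0],"roll":0,"grip":0},{"slide":[0,0,0],"roll":0,"grip":0},{"slide":[0,0,0],"roll":0,"grip":0},{"slide":[0,0,0],"roll":0,"grip":0},{"slide":[0,0,0],"roll":0,"grip":0},{"slide":[0,25,0],"roll":0,"grip":0},{"slide":[0,50,0],"roll":0,"grip":0},{"slide":[0,50,0],"roll":0,"grip":0}]'
python3 -m creep '[{"slide":[0,10,0],"roll":0,"grip":0},{"slide":[0,10,0],"roll":0,"grip":0}]'
python3 st.py
python3 -m creep '[{"slide":[0,9,0],"roll":0,"grip":0},{"slide":[0,9,0],"roll":0,"grip":0}]'
python3 st.py
python3 -m creep '[{"slide":[0,9,0],"roll":0,"grip":0},{"slide":[0,9,0],"roll":0,"grip":0}]'
python3 st.py
```

```text
time: 5.58
tool_pos: [0.5686, 0.1122, 0.0727]
ee_rot: [-1.577, 0.008, -0.515]
wrist_force: [-0.3, -0.2, -0.7]
width: 0.0634
time: 5.75
tool_pos: [0.5718, 0.1126, 0.0673]
ee_rot: [-1.572, 0.001, -0.515]
wrist_force: [-0.7, -0.1, 0.0]
width: 0.0772
  t 5.75 yaw -29.51deg F [-0.69 -0.08  0.03] M [-0.06  -0.029  0.031] q6t 0.003 w 0.0772
time: 5.92
tool_pos: [0.5723, 0.1126, 0.0589]
ee_rot: [-1.571, 0.0, -0.515]
wrist_force: [-0.3, -0.5, -1.1]
width: 0.0905
  t 5.92 yaw -29.51deg F [-0.33 -0.48 -1.15] M [-0.059 -0.033 -0.   ] q6t 0.003 w 0.0905
time: 6.08
tool_pos: [0.5718, 0.1126, 0.0491]
ee_rot: [-1.572, 0.001, -0.515]
wrist_force: [-0.0, -0.3, -0.4]
width: 0.0939
  t 6.08 yaw -29.51deg F [-0.04 -0.28 -0.41] M [-0.002 -0.057 -0.029] q6t 0.003 w 0.0939
```

```bash
python3 -m creep '[{"slide":[0,0,0],"roll":0,"grip":0.65},{"slide":[0,0,0],"roll":0,"grip":0.65},{"slide":[0,0,0],"roll":0,"grip":0.65},{"slide":[0,0,0],"roll":0,"grip":0.65},{"slide":[0,0,0],"roll":0,"grip":0.65},{"slide":[0,0,0],"roll":0,"grip":0.65},{"slide":[0,0,0],"roll":0,"grip":0.65},{"slide":[0,0,0],"roll":0,"grip":0.65},{"slide":[0,0,0],"roll":0,"grip":0.65},{"slide":[0,0,0],"roll":0,"grip":0.65}]'
python3 st.py
python3 - <<'E'
from h import *
w=np.ascontiguousarray(snapshot("wrist")[:,:,::-1])
w=w[160:310,240:400];cv2.imwrite("pics/w5.png",cv2.resize(w,None,fx=4,fy=4,interpolation=cv2.INTER_CUBIC))
E
```

```text
time: 6.92
tool_pos: [0.5729, 0.1124, 0.0504]
ee_rot: [-1.571, -0.001, -0.515]
wrist_force: [1.5, -0.7, -0.1]
width: 0.0415
  t 6.92 yaw -29.52deg F [ 1.54 -0.67 -0.11] M [-0.133 -0.262 -0.018] q6t 0.010 w 0.0415
```

View pics/w5.png

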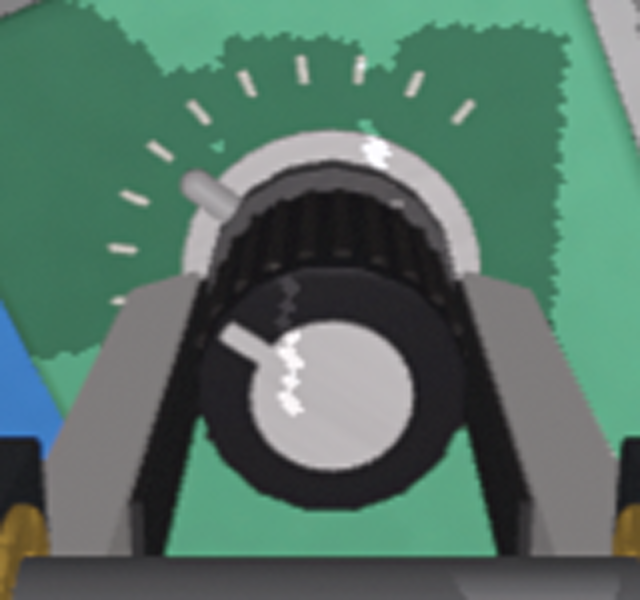

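The pads now grip the knob, with the width at 41.5 mm. Winding anticlockwise in small steps.

```bash

python3 -m creep '[{"slide":[0,0,0],"roll":-2,"grip":0.65}]' >/dev/null; python3 st.py
python3 -m creep '[{"slide":[0,0,0],"roll":-2,"grip":0.65}]' >/dev/null; python3 st.py
python3 -m creep '[{"slide":[0,0,0],"roll":-2,"grip":0.65}]' >/dev/null; python3 st.py
python3 -m creep '[{"slide":[0,0,0],"roll":-2,"grip":0.65}]' >/dev/null; python3 st.py
python3 -m creep '[{"slide":[0,0,0],"roll":-2,"grip":0.65}]' >/dev/null; python3 st.py
python3 -m creep '[{"slide":[0,0,0],"roll":-2,"grip":0.65}]' >/dev/null; python3 st.py
python3 -m creep '[{"slide":[0,0,0],"roll":-2,"grip":0.65}]' >/dev/null; python3 st.py
python3 -m creep '[{"slide":[0,0,0],"roll":-2,"grip":0.65}]' >/dev/null; python3 st.py
python3 -m creep '[{"slide":[0,0,0],"roll":-2,"grip":0.65}]' >/dev/null; python3 st.py
python3 -m creep '[{"slide":[0,0,0],"roll":-2,"grip":0.65}]' >/dev/null; python3 st.py
```

```text
t 7.05 yaw -27.49deg F [ 1.58 -1.24 -0.87] M [-0.159 -0.259  0.   ] q6t 0.549 w 0.0412
  t 7.13 yaw -25.45deg F [ 2.5  -1.55  0.41] M [-0.198 -0.214 -0.361] q6t 0.072 w 0.0415
  t 7.22 yaw -23.47deg F [ 0.77 -0.36  1.13] M [-0.176 -0.239 -0.212] q6t 0.090 w 0.0418
  t 7.30 yaw -21.45deg F [ 1.11 -0.6  -0.32] M [-0.149 -0.242 -0.138] q6t 0.214 w 0.0417
  t 7.38 yaw -19.44deg F [ 0.67 -0.49  0.03] M [-0.138 -0.177 -0.039] q6t 0.310 w 0.0415
  t 7.47 yaw -17.42deg F [ 1.49 -0.36 -0.03] M [-0.241 -0.298  0.029] q6t 0.366 w 0.0411
  t 7.55 yaw -15.42deg F [ 2.04 -0.68 -0.35] M [-0.131 -0.175 -0.02 ] q6t 0.337 w 0.0414
  t 7.63 yaw -13.42deg F [ 1.49 -0.43  0.51] M [-0.158 -0.201 -0.006] q6t 0.338 w 0.0417
  t 7.72 yaw -11.42deg F [0.55 0.06 0.56] M [-0.189 -0.192 -0.104] q6t 0.258 w 0.0416
  t 7.80 yaw -9.46deg F [ 0.19 -0.88  0.18] M [-0.162 -0.043 -0.313] q6t -0.002 w 0.0413
```

```bash

python3 -m creep '[{"slide":[0,0,0],"roll":-2,"grip":0.65}]' >/dev/null; python3 st.py
python3 -m creep '[{"slide":[0,0,0],"roll":-2,"grip":0.65}]' >/dev/null; python3 st.py
python3 -m creep '[{"slide":[0,0,0],"roll":-2,"grip":0.65}]' >/dev/null; python3 st.py
python3 -m creep '[{"slide":[0,0,0],"roll":-2,"grip":0.65}]' >/dev/null; python3 st.py
python3 -m creep '[{"slide":[0,0,0],"roll":-2,"grip":0.65}]' >/dev/null; python3 st.py
python3 -c "
from h import *
w=np.ascontiguousarray(snapshot('wrist')[:,:,::-1])
w=w[160:310,240:400];cv2.imwrite('pics/w6.png',cv2.resize(w,None,fx=4,fy=4,interpolation=cv2.INTER_CUBIC))
"
```

```text
t 7.88 yaw -7.46deg F [ 0.53 -1.52  0.06] M [-0.16  -0.09  -0.193] q6t 0.158 w 0.0415
  t 7.97 yaw -5.44deg F [-0.19 -0.08  0.15] M [-0.153 -0.06  -0.086] q6t 0.262 w 0.0413
  t 8.05 yaw -3.42deg F [ 0.22 -0.66  1.36] M [-0.189 -0.139  0.037] q6t 0.355 w 0.0414
  t 8.13 yaw -1.42deg F [ 0.32 -0.59  0.4 ] M [-0.143 -0.053 -0.023] q6t 0.338 w 0.0414
  t 8.22 yaw 0.58deg F [ 0.31 -0.1   0.74] M [-0.099 -0.091  0.06 ] q6t 0.337 w 0.0412
```

View pics/w6.png

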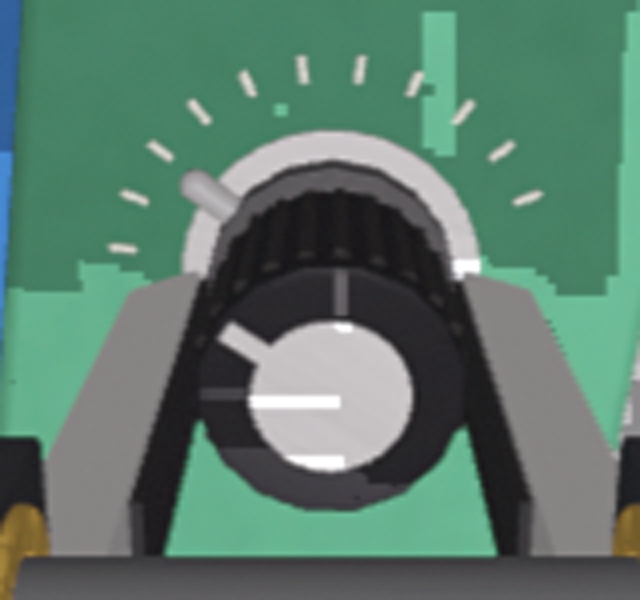

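The picture shows the dial has moved two clicks, from 4 to 2: the steel finger turned with the gripper by two tick spacings. I'll continue carefully.

```bash

python3 -m creep '[{"slide":[0,0,0],"roll":-2,"grip":0.65}]' >/dev/null; python3 st.py
python3 -m creep '[{"slide":[0,0,0],"roll":-2,"grip":0.65}]' >/dev/null; python3 st.py
python3 -m creep '[{"slide":[0,0,0],"roll":-2,"grip":0.65}]' >/dev/null; python3 st.py
python3 -m creep '[{"slide":[0,0,0],"roll":-2,"grip":0.65}]' >/dev/null; python3 st.py
python3 -m creep '[{"slide":[0,0,0],"roll":-2,"grip":0.65}]' >/dev/null; python3 st.py
python3 -m creep '[{"slide":[0,0,0],"roll":-2,"grip":0.65}]' >/dev/null; python3 st.py
python3 -m creep '[{"slide":[0,0,0],"roll":-2,"grip":0.65}]' >/dev/null; python3 st.py

```

```text
t 8.35 yaw 2.49deg F [ 0.05 -0.49  0.73] M [-0.17  -0.043  0.03 ] q6t 0.478 w 0.0419
  t 8.43 yaw 4.51deg F [-0.8  -0.17  1.25] M [-0.216  0.025 -0.287] q6t 0.071 w 0.0415
  t 8.52 yaw 6.49deg F [-0.41 -0.92  0.96] M [-0.142 -0.013 -0.24 ] q6t 0.085 w 0.0417
  t 8.60 yaw 8.51deg F [-0.15 -0.29  0.94] M [-0.174  0.082 -0.137] q6t 0.209 w 0.0414
  t 8.68 yaw 10.53deg F [-0.62 -0.05  1.45] M [-0.126  0.05  -0.015] q6t 0.306 w 0.0413
  t 8.77 yaw 12.54deg F [-0.03 -0.54  0.55] M [-0.21   0.007  0.016] q6t 0.363 w 0.0416
  t 8.85 yaw 14.54deg F [-0.48 -0.17  1.19] M [-0.204  0.071 -0.003] q6t 0.334 w 0.0411
```

```bash

python3 -m creep '[{"slide":[0,0,0],"roll":-2,"grip":0.65}]' >/dev/null; python3 st.py
python3 -m creep '[{"slide":[0,0,0],"roll":-2,"grip":0.65}]' >/dev/null; python3 st.py
python3 -m creep '[{"slide":[0,0,0],"roll":-2,"grip":0.65}]' >/dev/null; python3 st.py
python3 -m creep '[{"slide":[0,0,0],"roll":-2,"grip":0.65}]' >/dev/null; python3 st.py
python3 -m creep '[{"slide":[0,0,0],"roll":-2,"grip":0.65}]' >/dev/null; python3 st.py
python3 -m creep '[{"slide":[0,0,0],"roll":-2,"grip":0.65}]' >/dev/null; python3 st.py
python3 -c "
from h import *
w=np.ascontiguousarray(snapshot('wrist')[:,:,::-1])
w=w[160:310,240:400];cv2.imwrite('pics/w7.png',cv2.resize(w,None,fx=4,fy=4,interpolation=cv2.INTER_CUBIC))
"
```

```text
t 8.93 yaw 16.54deg F [-0.58 -1.35  0.88] M [-0.222  0.099 -0.067] q6t 0.335 w 0.0417
  t 9.02 yaw 18.54deg F [-0.33 -0.84  1.22] M [-0.248  0.136 -0.155] q6t 0.259 w 0.0415
  t 9.10 yaw 20.50deg F [-1.65 -1.08  1.33] M [-0.212  0.153 -0.301] q6t -0.007 w 0.0414
  t 9.18 yaw 22.50deg F [-1.71 -0.32  0.93] M [-0.291  0.192 -0.213] q6t 0.153 w 0.0417
  t 9.27 yaw 24.52deg F [-1.69  0.    1.27] M [-0.273  0.225 -0.128] q6t 0.257 w 0.0415
  t 9.35 yaw 26.54deg F [-1.42 -1.32  2.3 ] M [-0.272  0.229  0.009] q6t 0.351 w 0.0413
```

View pics/w7.png

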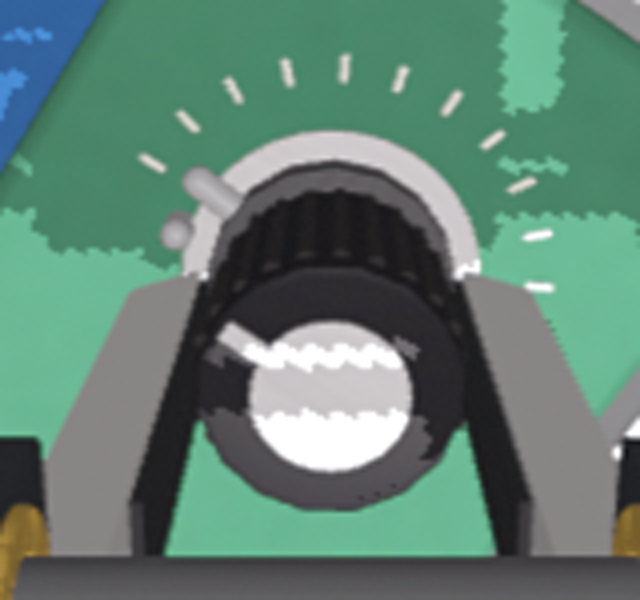

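The dial is now nearly at zero: the steel finger at (198,180) is close to tick 0 and to the stop pin at (175,232). From here I'll use 1° steps.

```bash

python3 -m creep '[{"slide":[0,0,0],"roll":-1.5,"grip":0.65},{"slide":[0,0,0],"roll":-1.5,"grip":0.65}]' >/dev/null; python3 st.py
python3 -m creep '[{"slide":[0,0,0],"roll":-1.5,"grip":0.65},{"slide":[0,0,0],"roll":-1.5,"grip":0.65}]' >/dev/null; python3 st.py
python3 -m creep '[{"slide":[0,0,0],"roll":-1,"grip":0.65},{"slide":[0,0,0],"roll":-1,"grip":0.65}]' >/dev/null; python3 st.py
python3 -m creep '[{"slide":[0,0,0],"roll":-1,"grip":0.65},{"slide":[0,0,0],"roll":-1,"grip":0.65}]' >/dev/null; python3 st.py
python3 -m creep '[{"slide":[0,0,0],"roll":-1,"grip":0.65},{"slide":[0,0,0],"roll":-1,"grip":0.65}]' >/dev/null; python3 st.py
```

```text
t 9.57 yaw 27.95deg F [-1.8  -1.2   2.23] M [-0.32   0.342 -0.032] q6t -0.166 w 0.0418
  t 9.73 yaw 29.44deg F [-3.37 -1.57  2.39] M [-0.399  0.504 -0.086] q6t -0.163 w 0.0413
  t 9.90 yaw 30.48deg F [-3.72 -1.24  3.47] M [-0.482  0.755 -0.024] q6t -0.095 w 0.0416
  t 10.07 yaw 31.52deg F [-4.8  -3.1   4.02] M [-0.54   0.923 -0.037] q6t -0.097 w 0.0412
  t 10.23 yaw 32.52deg F [-4.58 -2.4   4.73] M [-0.635  0.976  0.008] q6t -0.100 w 0.0417
```

The side force is creeping up, so I'm checking for a contact elsewhere.

```bash
python3 -c "
from h import *
w=snapshot('wrist')[:,:,::-1];cv2.imwrite('pics/w8.png',w)
s=snapshot('scene')[:,:,::-1][110:270,250:430];cv2.imwrite('pics/s8.png',cv2.resize(s,None,fx=4,fy=3.7,interpolation=cv2.INTER_CUBIC))
o=robot.get_obs();print(o['tool_pos'],o['ee_rot'])
"
```

```text
[0.57152431 0.11229332 0.05027793] [-1.57051626  0.00196062  0.56713582]
```

View pics/w8.png

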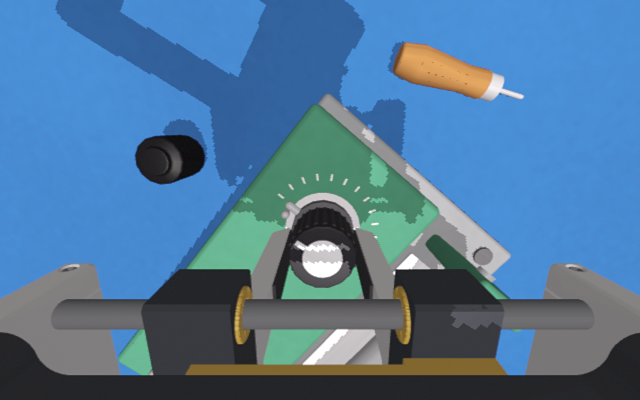

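View pics/s8.png

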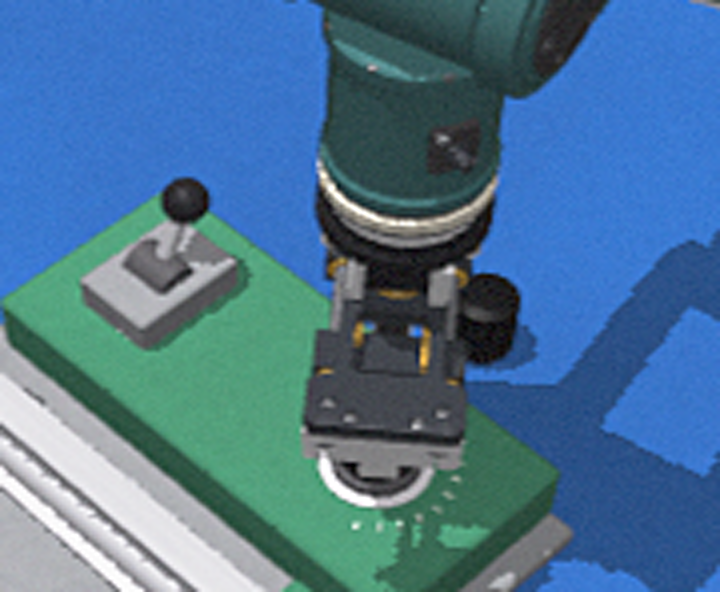

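```bash
python3 - <<'E'
from h import *
o=robot.get_obs()
# foot height: s4 pose
R=Ro.from_euler('xyz',[-1.572,.002,-.515]).as_matrix();p=np.array([.5716,.1126,.1265])
for y in(-.035,-.06,-.08,-.1,-.12):
  print(y,[np.round((np.array(proj("scene",p+R@[.088,y,z]))-[280,130])*5) for z in(-.03,0,.03)])
# wrist view of cheek top & foot: cheek world pts
yaw=-.1;c,s=np.cos(yaw),np.sin(yaw);S=np.array([[c,-s],[s,c]])
org=np.array([.5725,.112])-S@[-.035,.075]
print("org",org)
for q in((.06,.13),(.06,.15),(.11,.15)): print(q,org+S@q, proj("wrist",[*(org+S@q),.104]), "tool",(Ro.from_euler('xyz',o["ee_rot"]).inv().apply(np.array([*(org+S@q),.104])-o["tool_pos"])*1000).round())
E
```

```text
-0.035 [array([ 87., 386.]), array([116., 448.]), array([147., 513.])]
-0.06 [array([ 85., 346.]), array([115., 409.]), array([146., 475.])]
-0.08 [array([ 84., 313.]), array([114., 377.]), array([146., 443.])]
-0.1 [array([ 82., 279.]), array([113., 343.]), array([145., 410.])]
-0.12 [array([ 81., 244.]), array([112., 309.]), array([145., 376.])]
org [0.59983764 0.03388052]
(0.06, 0.13) [0.67251623 0.15724105] (np.float64(489.5196056486195), np.float64(273.0185908128094)) tool [109. -54. -16.]
(0.06, 0.15) [0.6745129  0.17714114] (np.float64(512.8222091496322), np.float64(250.72463367583873)) tool [122. -54.  -1.]
(0.11, 0.15) [0.72426311 0.17214947] (np.float64(563.9758470260904), np.float64(293.7659327660755)) tool [161. -54. -32.]
```

The gripper body is clear of everything. The radial force comes from the grip being slightly off the dial's axis, so I'll relieve it with a small slide along the jaws.

```bash

python3 -m creep '[{"slide":[-1.5,0,0],"roll":0,"grip":0.65},{"slide":[-1.5,0,0],"roll":0,"grip":0.65}]' >/dev/null; python3 st.py
python3 -m creep '[{"slide":[0,0,0],"roll":-1,"grip":0.65},{"slide":[0,0,0],"roll":-1,"grip":0.65}]' >/dev/null; python3 st.py
python3 -m creep '[{"slide":[0,0,0],"roll":-1,"grip":0.65},{"slide":[0,0,0],"roll":-1,"grip":0.65}]' >/dev/null; python3 st.py
```

```text
t 10.50 yaw 32.49deg F [-1.48 -1.02  1.92] M [-0.108  0.272  0.023] q6t -0.011 w 0.0412
  t 10.67 yaw 33.54deg F [-0.82  0.29  2.33] M [-0.063  0.22  -0.073] q6t -0.163 w 0.0415
  t 10.83 yaw 34.52deg F [-2.04  1.16  2.39] M [ 0.004  0.219 -0.254] q6t -0.333 w 0.0416
```

```bash

python3 -m creep '[{"slide":[0,0,0],"roll":-0.7,"grip":0.65},{"slide":[0,0,0],"roll":-0.7,"grip":0.65}]' >/dev/null; python3 st.py
python3 -c "
from h import *
w=np.ascontiguousarray(snapshot('wrist')[:,:,::-1])
w=w[160:310,240:400];cv2.imwrite('pics/w9.png',cv2.resize(w,None,fx=4,fy=4,interpolation=cv2.INTER_CUBIC))
"; python3 st.py
```

```text
t 11.00 yaw 35.22deg F [-0.51  0.74  1.82] M [ 0.039  0.105 -0.339] q6t -0.338 w 0.0414
  t 11.05 yaw 35.20deg F [0.15 1.26 1.39] M [ 0.09   0.061 -0.21 ] q6t -0.283 w 0.0414
```

View pics/w9.png

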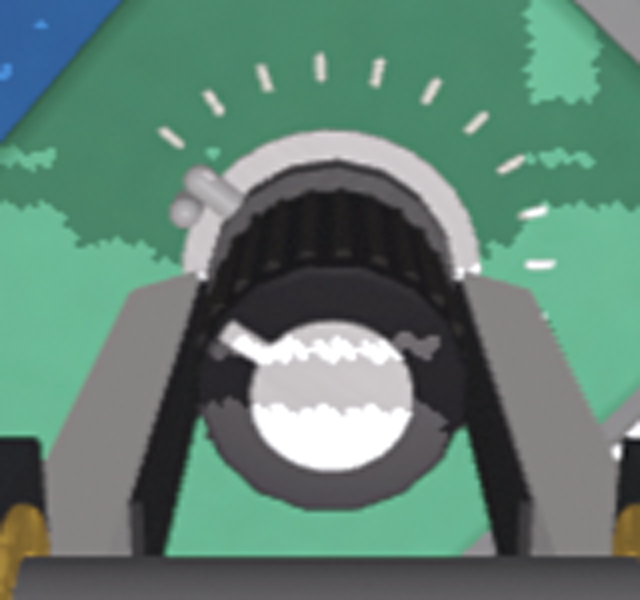

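The steel finger has reached the stop pin: they touch at about (187,205). Two half-degree steps will confirm the steady torque rise.

```bash

python3 -m creep '[{"slide":[0,0,0],"roll":-0.5,"grip":0.65},{"slide":[0,0,0],"roll":-0.5,"grip":0.65}]' >/dev/null; python3 st.py;sleep 0
python3 -m creep '[{"slide":[0,0,0],"roll":0,"grip":0.65}]' >/dev/null; python3 st.py
python3 -m creep '[{"slide":[0,0,0],"roll":0,"grip":0.65}]' >/dev/null; python3 st.py
```

```text
t 11.22 yaw 35.72deg F [-0.23  1.04  2.24] M [ 0.209  0.016 -0.236] q6t -0.293 w 0.0413
  t 11.30 yaw 35.70deg F [0.26 1.29 1.05] M [ 0.2   -0.053 -0.258] q6t -0.242 w 0.0418
  t 11.38 yaw 35.69deg F [1.16 1.28 1.65] M [ 0.26  -0.076 -0.199] q6t -0.237 w 0.0415
```

```bash

python3 -m creep '[{"slide":[0,0,0],"roll":-0.5,"grip":0.65},{"slide":[0,0,0],"roll":-0.5,"grip":0.65}]' >/dev/null; python3 st.py
python3 -m creep '[{"slide":[0,0,0],"roll":0,"grip":0.65}]' >/dev/null; python3 st.py
python3 -m creep '[{"slide":[0,0,0],"roll":-0.5,"grip":0.65},{"slide":[0,0,0],"roll":-0.5,"grip":0.65}]' >/dev/null; python3 st.py
python3 -m creep '[{"slide":[0,0,0],"roll":0,"grip":0.65}]' >/dev/null; python3 st.py
```

```text
t 11.55 yaw 36.22deg F [0.78 1.67 1.47] M [ 0.301 -0.19  -0.201] q6t -0.260 w 0.0416
  t 11.63 yaw 36.20deg F [0.73 1.96 1.13] M [ 0.307 -0.254 -0.184] q6t -0.209 w 0.0413
  t 11.80 yaw 36.72deg F [0.87 2.31 1.57] M [ 0.424 -0.189 -0.184] q6t -0.261 w 0.0419
  t 11.88 yaw 36.70deg F [1.3  2.57 1.27] M [ 0.456 -0.309 -0.167] q6t -0.212 w 0.0417
```

```bash
python3 -c "
from h import *
w=np.ascontiguousarray(snapshot('wrist')[:,:,::-1])
w=w[180:280,260:380];cv2.imwrite('pics/w10.png',cv2.resize(w,None,fx=6,fy=6,interpolation=cv2.INTER_CUBIC))
"; python3 st.py
```

```text
t 11.93 yaw 36.70deg F [2.89 2.72 0.89] M [ 0.412 -0.274 -0.191] q6t -0.208 w 0.0415
```

View pics/w10.png

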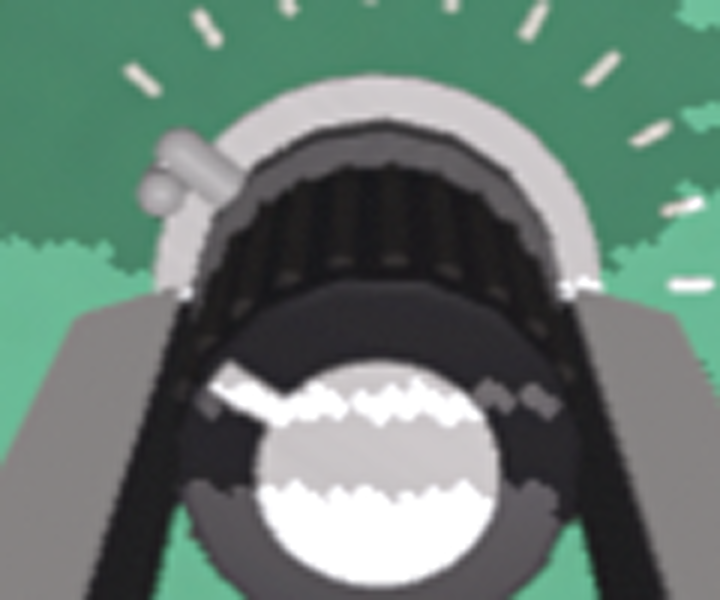

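By measurement the finger axis and pin centre are now 5.3 mm apart, so they are only just touching. One or two more half-degree steps should show the rise.

```bash

python3 -m creep '[{"slide":[0,0,0],"roll":-0.5,"grip":0.65},{"slide":[0,0,0],"roll":-0.5,"grip":0.65}]' >/dev/null; python3 st.py
python3 -m creep '[{"slide":[0,0,0],"roll":0,"grip":0.65}]' >/dev/null; python3 st.py
```

```text
t 12.10 yaw 37.21deg F [1.91 3.63 1.51] M [ 0.56 -0.32 -0.22] q6t -0.314 w 0.0412
  t 12.18 yaw 37.19deg F [1.91 3.67 0.89] M [ 0.579 -0.416 -0.269] q6t -0.264 w 0.0414
```

```bash

python3 -m creep '[{"slide":[0,0,0],"roll":-0.5,"grip":0.65},{"slide":[0,0,0],"roll":-0.5,"grip":0.65}]' >/dev/null; python3 st.py
python3 -m creep '[{"slide":[0,0,0],"roll":0,"grip":0.65}]' >/dev/null; python3 st.py
```

```text
t 12.35 yaw 37.70deg F [2.21 3.81 0.83] M [ 0.639 -0.458 -0.321] q6t -0.389 w 0.0416
  t 12.43 yaw 37.69deg F [1.88 2.85 1.47] M [ 0.652 -0.484 -0.331] q6t -0.336 w 0.0413
```

The torque now rises steadily (0.21, 0.26, 0.34 N·m), so the dial is on the zero stop. I'm reversing clockwise and mapping the torque in settled 1.5° steps.

```bash

python3 -m creep '[{"slide":[0.5,0,0],"roll":1.5,"grip":0.65},{"slide":[1,0,0],"roll":3,"grip":0.65},{"slide":[1,0,0],"roll":3,"grip":0.65}]' >/dev/null; python3 st.py
python3 -m creep '[{"slide":[0,0,0],"roll":1.5,"grip":0.65},{"slide":[0,0,0],"roll":1.5,"grip":0.65}]' >/dev/null; python3 st.py
python3 -m creep '[{"slide":[0,0,0],"roll":1.5,"grip":0.65},{"slide":[0,0,0],"roll":1.5,"grip":0.65}]' >/dev/null; python3 st.py
python3 -m creep '[{"slide":[0,0,0],"roll":1.5,"grip":0.65},{"slide":[0,0,0],"roll":1.5,"grip":0.65}]' >/dev/null; python3 st.py
python3 -m creep '[{"slide":[0,0,0],"roll":1.5,"grip":0.65},{"slide":[0,0,0],"roll":1.5,"grip":0.65}]' >/dev/null; python3 st.py
python3 -m creep '[{"slide":[0,0,0],"roll":1.5,"grip":0.65},{"slide":[0,0,0],"roll":1.5,"grip":0.65}]' >/dev/null; python3 st.py
python3 -m creep '[{"slide":[0,0,0],"roll":1.5,"grip":0.65},{"slide":[0,0,0],"roll":1.5,"grip":0.65}]' >/dev/null; python3 st.py
python3 -m creep '[{"slide":[0,0,0],"roll":1.5,"grip":0.65},{"slide":[0,0,0],"roll":1.5,"grip":0.65}]' >/dev/null; python3 st.py
```

```text
t 12.68 yaw 34.67deg F [0.04 2.51 2.53] M [ 0.349 -0.111 -0.262] q6t -0.088 w 0.0417
  t 12.85 yaw 33.23deg F [0.07 2.14 2.69] M [ 0.365 -0.055 -0.095] q6t 0.124 w 0.0414
  t 13.02 yaw 31.74deg F [0.68 1.03 2.49] M [ 0.387 -0.024 -0.039] q6t 0.160 w 0.0413
  t 13.18 yaw 30.25deg F [-0.63  1.37  2.35] M [ 0.32   0.138 -0.012] q6t 0.159 w 0.0416
  t 13.35 yaw 28.75deg F [0.01 2.04 3.38] M [ 0.305  0.106 -0.005] q6t 0.158 w 0.0415
  t 13.52 yaw 27.25deg F [-0.61  0.93  3.92] M [ 0.245  0.146 -0.038] q6t 0.158 w 0.0417
  t 13.68 yaw 25.76deg F [-1.92  1.04  3.47] M [ 0.192  0.148 -0.051] q6t 0.158 w 0.0414
  t 13.85 yaw 24.26deg F [-1.01  1.86  3.66] M [0.22  0.15  0.036] q6t 0.158 w 0.0415
```

```bash

python3 -m creep '[{"slide":[0,0,0],"roll":1.5,"grip":0.65},{"slide":[0,0,0],"roll":1.5,"grip":0.65}]' >/dev/null; python3 st.py
python3 -m creep '[{"slide":[0,0,0],"roll":1.5,"grip":0.65},{"slide":[0,0,0],"roll":1.5,"grip":0.65}]' >/dev/null; python3 st.py
python3 -m creep '[{"slide":[0,0,0],"roll":1.5,"grip":0.65},{"slide":[0,0,0],"roll":1.5,"grip":0.65}]' >/dev/null; python3 st.py
python3 -m creep '[{"slide":[0,0,0],"roll":1.5,"grip":0.65},{"slide":[0,0,0],"roll":1.5,"grip":0.65}]' >/dev/null; python3 st.py
python3 -m creep '[{"slide":[0,0,0],"roll":1.5,"grip":0.65},{"slide":[0,0,0],"roll":1.5,"grip":0.65}]' >/dev/null; python3 st.py
python3 -m creep '[{"slide":[0,0,0],"roll":1.5,"grip":0.65},{"slide":[0,0,0],"roll":1.5,"grip":0.65}]' >/dev/null; python3 st.py
python3 -m creep '[{"slide":[0,0,0],"roll":1.5,"grip":0.65},{"slide":[0,0,0],"roll":1.5,"grip":0.65}]' >/dev/null; python3 st.py
python3 -m creep '[{"slide":[0,0,0],"roll":1.5,"grip":0.65},{"slide":[0,0,0],"roll":1.5,"grip":0.65}]' >/dev/null; python3 st.py
python3 -m creep '[{"slide":[0,0,0],"roll":1.5,"grip":0.65},{"slide":[0,0,0],"roll":1.5,"grip":0.65}]' >/dev/null; python3 st.py
python3 -m creep '[{"slide":[0,0,0],"roll":1.5,"grip":0.65},{"slide":[0,0,0],"roll":1.5,"grip":0.65}]' >/dev/null; python3 st.py
```

```text
t 14.02 yaw 22.76deg F [0.32 1.08 4.07] M [ 0.238  0.178 -0.009] q6t 0.157 w 0.0414
  t 14.18 yaw 21.27deg F [-0.81  1.99  4.03] M [0.217 0.204 0.054] q6t 0.212 w 0.0415
  t 14.35 yaw 19.80deg F [-1.79  0.47  4.02] M [0.202 0.24  0.254] q6t 0.409 w 0.0416
  t 14.52 yaw 18.28deg F [-1.16  1.35  4.56] M [0.138 0.218 0.178] q6t 0.320 w 0.0411
  t 14.68 yaw 16.76deg F [-1.24  2.06  4.42] M [0.176 0.263 0.127] q6t 0.237 w 0.0413
  t 14.85 yaw 15.25deg F [-1.29  0.59  4.28] M [ 0.137  0.247 -0.032] q6t 0.162 w 0.0412
  t 15.02 yaw 13.74deg F [-2.23  1.71  4.2 ] M [ 0.199  0.244 -0.037] q6t 0.156 w 0.0415
  t 15.18 yaw 12.25deg F [-1.41  1.34  3.16] M [ 0.177  0.183 -0.025] q6t 0.159 w 0.0413
  t 15.35 yaw 10.75deg F [-0.83  1.    4.37] M [ 0.141  0.167 -0.073] q6t 0.157 w 0.0413
  t 15.52 yaw 9.26deg F [-0.33  0.27  3.57] M [0.192 0.159 0.007] q6t 0.157 w 0.0415
```

Click 1 is felt, with the peak at 19.8° and the drop at 15.3°. Click 2 should drop at about 0.3°.

```bash

python3 -m creep '[{"slide":[0,0,0],"roll":1.5,"grip":0.65},{"slide":[0,0,0],"roll":1.5,"grip":0.65}]' >/dev/null; python3 st.py
python3 -m creep '[{"slide":[0,0,0],"roll":1.5,"grip":0.65},{"slide":[0,0,0],"roll":1.5,"grip":0.65}]' >/dev/null; python3 st.py
python3 -m creep '[{"slide":[0,0,0],"roll":1.5,"grip":0.65},{"slide":[0,0,0],"roll":1.5,"grip":0.65}]' >/dev/null; python3 st.py
python3 -m creep '[{"slide":[0,0,0],"roll":1.5,"grip":0.65},{"slide":[0,0,0],"roll":1.5,"grip":0.65}]' >/dev/null; python3 st.py
python3 -m creep '[{"slide":[0,0,0],"roll":1.5,"grip":0.65},{"slide":[0,0,0],"roll":1.5,"grip":0.65}]' >/dev/null; python3 st.py
python3 -m creep '[{"slide":[0,0,0],"roll":1.5,"grip":0.65},{"slide":[0,0,0],"roll":1.5,"grip":0.65}]' >/dev/null; python3 st.py
python3 -m creep '[{"slide":[0,0,0],"roll":1.5,"grip":0.65},{"slide":[0,0,0],"roll":1.5,"grip":0.65}]' >/dev/null; python3 st.py
python3 -m creep '[{"slide":[0,0,0],"roll":1.5,"grip":0.65},{"slide":[0,0,0],"roll":1.5,"grip":0.65}]' >/dev/null; python3 st.py
python3 -m creep '[{"slide":[0,0,0],"roll":1.5,"grip":0.65},{"slide":[0,0,0],"roll":1.5,"grip":0.65}]' >/dev/null; python3 st.py
python3 -m creep '[{"slide":[0,0,0],"roll":1.5,"grip":0.65},{"slide":[0,0,0],"roll":1.5,"grip":0.65}]' >/dev/null; python3 st.py
```

```text
t 15.68 yaw 7.76deg F [-0.24  1.51  3.85] M [ 0.171  0.124 -0.032] q6t 0.158 w 0.0416
  t 15.85 yaw 6.27deg F [-0.32  2.01  3.74] M [0.257 0.114 0.027] q6t 0.211 w 0.0414
  t 16.02 yaw 4.80deg F [-1.06  1.45  4.35] M [0.204 0.115 0.237] q6t 0.410 w 0.0413
  t 16.18 yaw 3.27deg F [0.21 2.19 3.6 ] M [ 0.186 -0.002  0.147] q6t 0.321 w 0.0414
  t 16.35 yaw 1.75deg F [0.46 2.59 3.25] M [0.132 0.02  0.015] q6t 0.239 w 0.0416
  t 16.52 yaw 0.25deg F [0.24 0.72 4.53] M [ 0.216 -0.044  0.02 ] q6t 0.164 w 0.0415
  t 16.68 yaw -1.26deg F [1.11 1.85 2.81] M [ 0.166 -0.1    0.021] q6t 0.158 w 0.0412
  t 16.85 yaw -2.75deg F [0.65 1.42 3.98] M [ 0.183 -0.231 -0.028] q6t 0.162 w 0.0414
  t 17.02 yaw -4.25deg F [1.2  0.88 3.65] M [ 0.203 -0.281  0.049] q6t 0.160 w 0.0413
  t 17.18 yaw -5.74deg F [1.7  0.93 3.38] M [ 0.193 -0.342 -0.004] q6t 0.161 w 0.0414
```

```bash

python3 -m creep '[{"slide":[0,0,0],"roll":1.5,"grip":0.65},{"slide":[0,0,0],"roll":1.5,"grip":0.65}]' >/dev/null; python3 st.py
python3 -m creep '[{"slide":[0,0,0],"roll":1.5,"grip":0.65},{"slide":[0,0,0],"roll":1.5,"grip":0.65}]' >/dev/null; python3 st.py
python3 -m creep '[{"slide":[0,0,0],"roll":1.5,"grip":0.65},{"slide":[0,0,0],"roll":1.5,"grip":0.65}]' >/dev/null; python3 st.py
python3 -m creep '[{"slide":[0,0,0],"roll":1.5,"grip":0.65},{"slide":[0,0,0],"roll":1.5,"grip":0.65}]' >/dev/null; python3 st.py
python3 -m creep '[{"slide":[0,0,0],"roll":1.5,"grip":0.65},{"slide":[0,0,0],"roll":1.5,"grip":0.65}]' >/dev/null; python3 st.py
python3 -m creep '[{"slide":[0,0,0],"roll":1.5,"grip":0.65},{"slide":[0,0,0],"roll":1.5,"grip":0.65}]' >/dev/null; python3 st.py
python3 -m creep '[{"slide":[0,0,0],"roll":1.5,"grip":0.65},{"slide":[0,0,0],"roll":1.5,"grip":0.65}]' >/dev/null; python3 st.py
python3 -m creep '[{"slide":[0,0,0],"roll":1.5,"grip":0.65},{"slide":[0,0,0],"roll":1.5,"grip":0.65}]' >/dev/null; python3 st.py
python3 -c "
from h import *
w=np.ascontiguousarray(snapshot('wrist')[:,:,::-1])
w=w[160:310,240:400];cv2.imwrite('pics/w11.png',cv2.resize(w,None,fx=4,fy=4,interpolation=cv2.INTER_CUBIC))
"
```

```text
t 17.35 yaw -7.24deg F [2.22 1.9  2.91] M [ 0.144 -0.403  0.027] q6t 0.161 w 0.0413
  t 17.52 yaw -8.73deg F [2.16 1.01 2.3 ] M [ 0.2   -0.504  0.1  ] q6t 0.216 w 0.0416
  t 17.68 yaw -10.20deg F [2.7  0.94 2.67] M [ 0.171 -0.529  0.228] q6t 0.413 w 0.0417
  t 17.85 yaw -11.73deg F [3.41 1.57 1.79] M [ 0.208 -0.615  0.209] q6t 0.324 w 0.0415
  t 18.02 yaw -13.25deg F [3.38 1.22 2.12] M [ 0.164 -0.649  0.075] q6t 0.242 w 0.0415
  t 18.18 yaw -14.76deg F [3.76 1.24 0.78] M [ 0.199 -0.791 -0.01 ] q6t 0.168 w 0.0414
  t 18.35 yaw -16.26deg F [5.19 0.36 0.65] M [ 0.185 -0.858  0.036] q6t 0.162 w 0.0414
  t 18.52 yaw -17.76deg F [4.84 1.18 1.42] M [ 0.177 -0.945 -0.035] q6t 0.151 w 0.0414
```

View pics/w11.png

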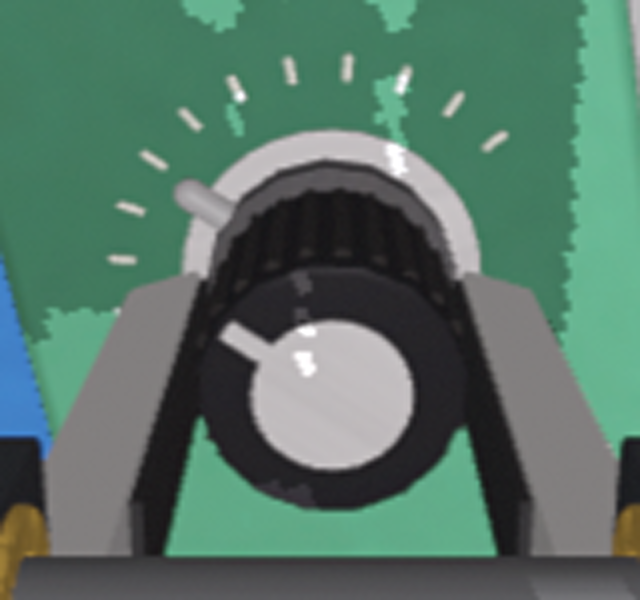

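Three clicks are felt. I'll relieve the side force, then do click 4 (expected drop at -29.7°).

```bash

python3 -m creep '[{"slide":[0.7,0,0],"roll":0,"grip":0.65},{"slide":[1.4,0,0],"roll":0,"grip":0.65}]' >/dev/null; python3 st.py
python3 -m creep '[{"slide":[0,0,0],"roll":1.5,"grip":0.65},{"slide":[0,0,0],"roll":1.5,"grip":0.65}]' >/dev/null; python3 st.py
python3 -m creep '[{"slide":[0,0,0],"roll":1.5,"grip":0.65},{"slide":[0,0,0],"roll":1.5,"grip":0.65}]' >/dev/null; python3 st.py
python3 -m creep '[{"slide":[0,0,0],"roll":1.5,"grip":0.65},{"slide":[0,0,0],"roll":1.5,"grip":0.65}]' >/dev/null; python3 st.py
python3 -m creep '[{"slide":[0,0,0],"roll":1.5,"grip":0.65},{"slide":[0,0,0],"roll":1.5,"grip":0.65}]' >/dev/null; python3 st.py
python3 -m creep '[{"slide":[0,0,0],"roll":1.5,"grip":0.65},{"slide":[0,0,0],"roll":1.5,"grip":0.65}]' >/dev/null; python3 st.py
python3 -m creep '[{"slide":[0,0,0],"roll":1.5,"grip":0.65},{"slide":[0,0,0],"roll":1.5,"grip":0.65}]' >/dev/null; python3 st.py
python3 -m creep '[{"slide":[0,0,0],"roll":1.5,"grip":0.65},{"slide":[0,0,0],"roll":1.5,"grip":0.65}]' >/dev/null; python3 st.py
python3 -m creep '[{"slide":[0,0,0],"roll":1.5,"grip":0.65},{"slide":[0,0,0],"roll":1.5,"grip":0.65}]' >/dev/null; python3 st.py
python3 -m creep '[{"slide":[0,0,0],"roll":1.5,"grip":0.65},{"slide":[0,0,0],"roll":1.5,"grip":0.65}]' >/dev/null; python3 st.py
python3 -m creep '[{"slide":[0,0,0],"roll":1.5,"grip":0.65},{"slide":[0,0,0],"roll":1.5,"grip":0.65}]' >/dev/null; python3 st.py
```

```text
t 18.73 yaw -17.74deg F [1.19 2.89 4.04] M [ 0.401 -0.158 -0.037] q6t 0.006 w 0.0415
  t 18.90 yaw -19.29deg F [1.36 2.27 3.15] M [ 0.384 -0.333  0.006] q6t 0.158 w 0.0415
  t 19.07 yaw -20.77deg F [0.57 2.18 3.92] M [ 0.415 -0.228 -0.021] q6t 0.159 w 0.0418
  t 19.23 yaw -22.25deg F [1.29 2.65 2.63] M [ 0.425 -0.12  -0.036] q6t 0.159 w 0.0418
  t 19.40 yaw -23.74deg F [1.35 2.64 3.27] M [ 0.446 -0.141  0.043] q6t 0.212 w 0.0414
  t 19.57 yaw -25.20deg F [-0.49  2.13  4.99] M [ 0.475 -0.069  0.221] q6t 0.407 w 0.0412
  t 19.73 yaw -26.73deg F [-0.55  3.13  4.22] M [0.525 0.002 0.192] q6t 0.318 w 0.0417
  t 19.90 yaw -28.24deg F [0.83 3.45 4.53] M [0.549 0.096 0.111] q6t 0.235 w 0.0415
  t 20.07 yaw -29.75deg F [-0.03  2.95  5.37] M [ 0.604  0.119 -0.03 ] q6t 0.161 w 0.0416
  t 20.23 yaw -31.25deg F [-0.24  2.48  4.33] M [ 0.613  0.19  -0.043] q6t 0.154 w 0.0415
  t 20.40 yaw -32.75deg F [-0.08  3.69  5.41] M [ 0.679  0.171 -0.102] q6t 0.157 w 0.0419
```

Click 4 dropped at -29.7°. Click 5 should drop at about -44.7°, and I'll stop just after it.

```bash

python3 -m creep '[{"slide":[0,0,0],"roll":1.5,"grip":0.65},{"slide":[0,0,0],"roll":1.5,"grip":0.65}]' >/dev/null; python3 st.py
python3 -m creep '[{"slide":[0,0,0],"roll":1.5,"grip":0.65},{"slide":[0,0,0],"roll":1.5,"grip":0.65}]' >/dev/null; python3 st.py
python3 -m creep '[{"slide":[0,0,0],"roll":1.5,"grip":0.65},{"slide":[0,0,0],"roll":1.5,"grip":0.65}]' >/dev/null; python3 st.py
python3 -m creep '[{"slide":[0,0,0],"roll":1.5,"grip":0.65},{"slide":[0,0,0],"roll":1.5,"grip":0.65}]' >/dev/null; python3 st.py
python3 -m creep '[{"slide":[0,0,0],"roll":1.5,"grip":0.65},{"slide":[0,0,0],"roll":1.5,"grip":0.65}]' >/dev/null; python3 st.py
python3 -m creep '[{"slide":[0,0,0],"roll":1.5,"grip":0.65},{"slide":[0,0,0],"roll":1.5,"grip":0.65}]' >/dev/null; python3 st.py
python3 -m creep '[{"slide":[0,0,0],"roll":1.5,"grip":0.65},{"slide":[0,0,0],"roll":1.5,"grip":0.65}]' >/dev/null; python3 st.py
python3 -m creep '[{"slide":[0,0,0],"roll":1.5,"grip":0.65},{"slide":[0,0,0],"roll":1.5,"grip":0.65}]' >/dev/null; python3 st.py
```

```text
t 20.57 yaw -34.25deg F [-0.38  3.21  4.88] M [ 0.636  0.211 -0.044] q6t 0.141 w 0.0416
  t 20.73 yaw -35.74deg F [-0.23  3.71  5.28] M [ 0.623  0.161 -0.009] q6t 0.146 w 0.0417
  t 20.90 yaw -37.24deg F [-0.6   2.97  4.8 ] M [0.7   0.18  0.014] q6t 0.144 w 0.0417
  t 21.07 yaw -38.73deg F [0.02 3.13 5.13] M [0.601 0.187 0.069] q6t 0.197 w 0.0415
  t 21.23 yaw -40.20deg F [-0.06  2.5   4.75] M [0.64  0.199 0.241] q6t 0.391 w 0.0415
  t 21.40 yaw -41.71deg F [-0.44  2.    5.19] M [0.657 0.162 0.174] q6t 0.304 w 0.0418
  t 21.57 yaw -43.23deg F [0.61 4.44 4.29] M [0.684 0.142 0.076] q6t 0.223 w 0.0412
  t 21.73 yaw -44.74deg F [-0.98  3.06  5.95] M [ 0.63   0.135 -0.065] q6t 0.149 w 0.0417
```

Five clicks are felt. I'm adding 1.5° more to be clear inside the free play (next contact would be near -53.5°), then letting go.

```bash

python3 -m creep '[{"slide":[0,0,0],"roll":1.5,"grip":0.65},{"slide":[0,0,0],"roll":1.5,"grip":0.65},{"slide":[0,0,0],"roll":1.5,"grip":0.65},{"slide":[0,0,0],"roll":1.5,"grip":0.65}]' >/dev/null; python3 st.py
python3 -m creep '[{"slide":[0,0,0],"roll":0,"grip":0.4},{"slide":[0,0,0],"roll":0,"grip":0.0},{"slide":[0,0,0],"roll":0,"grip":0.0},{"slide":[0,0,0],"roll":0,"grip":0.0},{"slide":[0,0,0],"roll":0,"grip":0.0},{"slide":[0,0,0],"roll":0,"grip":0.0},{"slide":[0,0,0],"roll":0,"grip":0.0}]' >/dev/null; python3 st.py
python3 -m creep '[{"slide":[0,-20,0],"roll":0,"grip":0.0},{"slide":[0,-50,0],"roll":0,"grip":0.0},{"slide":[0,-90,0],"roll":0,"grip":0.0},{"slide":[0,-110,0],"roll":0,"grip":0.0},{"slide":[0,-110,0],"roll":0,"grip":0.0},{"slide":[0,-110,0],"roll":0,"grip":0.0}]' >/dev/null; python3 st.py
python3 -c "
from h import *
w=np.ascontiguousarray(snapshot('wrist')[:,:,::-1]);cv2.imwrite('pics/w12.png',w)
w=w[140:240,270:390];cv2.imwrite('pics/w12c.png',cv2.resize(w,None,fx=5,fy=5,interpolation=cv2.INTER_CUBIC))
t=snapshot('top')[:,:,::-1];cv2.imwrite('pics/t12.png',t)
o=robot.get_obs();print(o['tool_pos'],o['joint_positions'])
"
```

```text
t 22.07 yaw -46.22deg F [-0.15  1.55  4.72] M [0.669 0.079 0.001] q6t -0.024 w 0.0414
  t 22.65 yaw -46.31deg F [ 0.62  0.06 -0.22] M [-0.032 -0.011  0.009] q6t -0.001 w 0.0846
  t 23.15 yaw -46.31deg F [-0.77  0.25 -0.79] M [-0.056 -0.069  0.043] q6t 0.001 w 0.0937
[0.57232436 0.11192063 0.15851578] [ 9.60252330e-02  1.65449708e-01  1.30104921e+00 -1.76249488e-04
  1.67791709e+00  9.04238758e-01]
```

View pics/w12c.png

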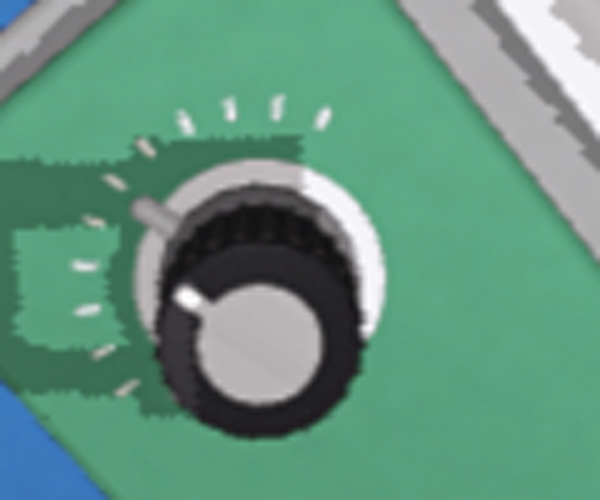

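View pics/w12.png

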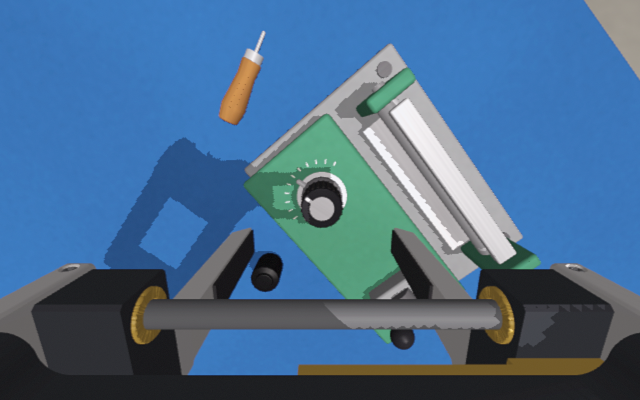

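The ticks run from 0 to 10 and the finger at (140,205) points at about 4.8. That fits notch five, with the knob resting slightly back in its play, which I measured at about 11.5°. The lever ball is still open. Next is the lever.

```bash
python3 -c "
from h import *
need((.495,-.041,.158),-1.67)
need((.56,-.0475,.158),-1.67)"
```

```text
slide [  57.2    0.8 -161.5] roll 49.3755551656399 t 23.25
slide [ 106.8    0.6 -119. ] roll 49.3755551656399 t 23.25
```

```bash
python3 -m creep '[{"slide":[13,0,-36],"roll":7,"grip":1},{"slide":[26,0,-73],"roll":14,"grip":1},{"slide":[39,0,-110],"roll":21,"grip":1},{"slide":[52,0,-146],"roll":28,"grip":1},{"slide":[57,0,-161],"roll":35,"grip":1},{"slide":[57,0,-161],"roll":42,"grip":1},{"slide":[57,0,-161],"roll":49.4,"grip":1},{"slide":[57,0,-161],"roll":49.4,"grip":1},{"slide":[57,0,-161],"roll":49.4,"grip":1},{"slide":[57,0,-161],"roll":49.4,"grip":1},{"slide":[57,0,-161],"roll":49.4,"grip":1},{"slide":[57,0,-161],"roll":49.4,"grip":1}]'
python3 - <<'E'
from h import *
need((.495,-.041,.080),-1.67)
cv2.imwrite("pics/w13.png",snapshot("wrist")[:,:,::-1])
print(robot.get_obs()["joint_positions"])
E
```

```text
time: 24.25
tool_pos: [0.4961, -0.0401, 0.1598]
ee_rot: [-1.572, -0.0, -1.669]
wrist_force: [0.2, -0.7, 0.8]
width: 0.0174
slide [ 1.  79.8 -1. ] roll 0.07409287615133475 t 24.25
[-1.94574389e-01 -2.75805439e-02  1.50287533e+00 -5.81776573e-05
  1.66674040e+00  1.47445277e+00]
```

View pics/w13.png

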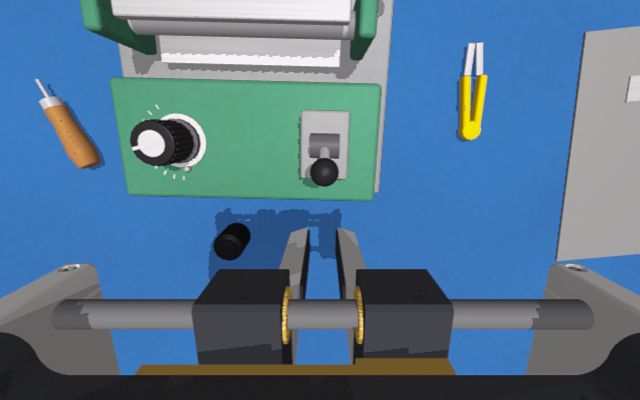

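The ball at (324,172) is directly ahead of the closing fingers. I'm lowering behind it and then pushing.

```bash
python3 -m creep '[{"slide":[1,35,-1],"roll":0,"grip":1},{"slide":[1,70,-1],"roll":0,"grip":1},{"slide":[1,80,-1],"roll":0,"grip":1},{"slide":[1,80,-1],"roll":0,"grip":1}]'
python3 st.py
python3 -m creep '[{"slide":[0,0,10],"roll":0,"grip":1},{"slide":[0,0,20],"roll":0,"grip":1},{"slide":[0,0,30],"roll":0,"grip":1},{"slide":[0,0,40],"roll":0,"grip":1}]'
python3 st.py
python3 -m creep '[{"slide":[0,0,6],"roll":0,"grip":1},{"slide":[0,0,12],"roll":0,"grip":1}]'
python3 st.py
python3 -m creep '[{"slide":[0,0,5],"roll":0,"grip":1},{"slide":[0,0,10],"roll":0,"grip":1}]'
python3 st.py
python3 - <<'E'
from h import *
cv2.imwrite("pics/w14.png",snapshot("wrist")[:,:,::-1])
s=snapshot('scene')[:,:,::-1][100:260,230:410];cv2.imwrite('pics/s14.png',cv2.resize(s,None,fx=4,fy=3.7,interpolation=cv2.INTER_CUBIC))
E
```

```text
time: 24.63
tool_pos: [0.4922, -0.0406, 0.0766]
ee_rot: [-1.579, 0.001, -1.67]
wrist_force: [-0.7, -0.1, 0.4]
width: 0.0003
  t 24.63 yaw -95.67deg F [-0.67 -0.12  0.44] M [0.035 0.03  0.023] q6t -0.003 w 0.0003
time: 24.97
tool_pos: [0.5375, -0.0457, 0.0826]
ee_rot: [-1.567, -0.001, -1.67]
wrist_force: [-2.8, -0.6, 0.8]
width: 0.0004
  t 24.97 yaw -95.71deg F [-2.75 -0.62  0.83] M [ 0.078  0.369 -0.001] q6t -0.023 w 0.0004
time: 25.13
tool_pos: [0.5485, -0.0468, 0.0809]
ee_rot: [-1.569, -0.0, -1.67]
wrist_force: [-0.9, -1.3, 1.7]
width: 0.0002
  t 25.13 yaw -95.71deg F [-0.86 -1.27  1.69] M [-0.023  0.215  0.002] q6t -0.016 w 0.0002
time: 25.3
tool_pos: [0.555, -0.0476, 0.0798]
ee_rot: [-1.576, -0.001, -1.671]
wrist_force: [-13.8, 0.6, 8.2]
width: 0.0004
  t 25.30 yaw -95.72deg F [-13.82   0.61   8.23] M [0.088 2.578 0.005] q6t -0.043 w 0.0004
```

View pics/w14.png

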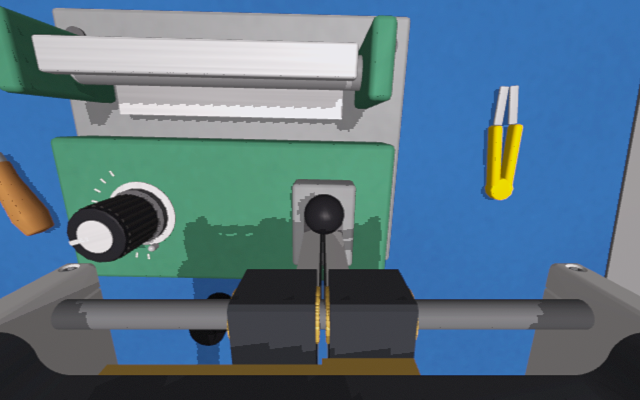

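View pics/s14.png

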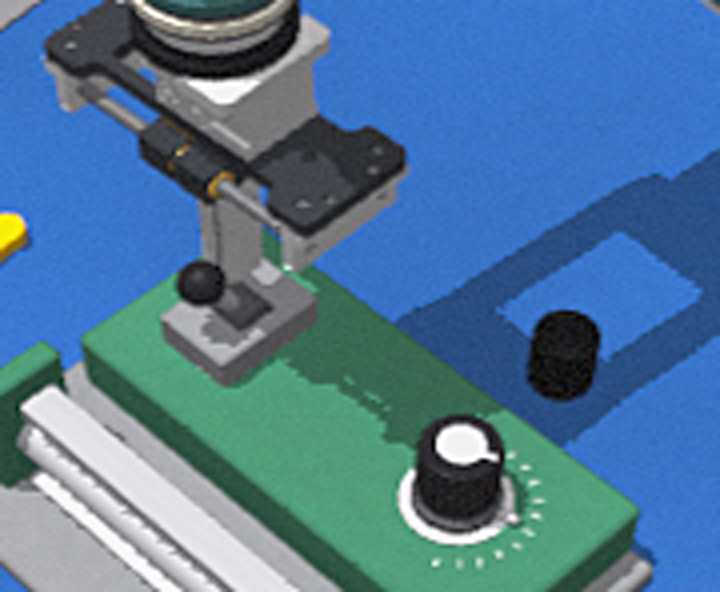

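The lever is over and the force rose to 14 N at its end. I'll back off and measure the ball.

```bash
python3 -m creep '[{"slide":[0,0,-15],"roll":0,"grip":1},{"slide":[0,0,-45],"roll":0,"grip":1},{"slide":[0,-40,-65],"roll":0,"grip":1},{"slide":[0,-80,-85],"roll":0,"grip":1},{"slide":[0,-120,-85],"roll":0,"grip":1},{"slide":[0,-120,-85],"roll":0,"grip":1},{"slide":[0,-120,-85],"roll":0,"grip":1}]'
python3 st.py
python3 - <<'E'
from h import *
ci=camera_info("wrist")
w=snapshot("wrist")[:,:,::-1];s=snapshot('scene')[:,:,::-1]
cv2.imwrite("pics/w15.png",w)
def ball(im,box):
    x0,y0,x1,y1=box;m=cv2.inRange(cv2.cvtColor(np.ascontiguousarray(im[y0:y1,x0:x1]),cv2.COLOR_BGR2HSV),(0,0,0),(180,255,60))
    n,l,st,ce=cv2.connectedComponentsWithStats(m);i=1+np.argmax(st[1:,4]);print(st[i]);return ce[i]+[x0,y0]
a=ball(s,(262,160,300,195)); b=ball(w,(290,60,365,220)); print(a,b)
q,e=tri(ray("scene",a),ray("wrist",b,ci));print("ball",q,e)
S=np.array([[np.cos(-.1),-np.sin(-.1)],[np.sin(-.1),np.cos(-.1)]]);print("local",S.T@(q[:2]-[.5998,.0339]),q[2])
cv2.imwrite('pics/s15.png',cv2.resize(s[140:260,240:400],None,fx=5,fy=5,interpolation=cv2.INTER_CUBIC))
E
```

```text
time: 25.98
tool_pos: [0.4747, -0.0393, 0.2046]
ee_rot: [-1.561, -0.001, -1.67]
wrist_force: [0.9, -0.0, 0.0]
width: 0.0005
  t 25.98 yaw -95.70deg F [ 0.89 -0.02  0.  ] M [ 0.019 -0.012  0.021] q6t -0.001 w 0.0005
[12 11 12 11 99]
[ 22  27  24  27 461]
[280.08080808 176.33333333] [323.07592191 100.05206074]
ball [ 0.57724668 -0.05016972  0.12442839] 0.0003356957420794949
local [-0.01404768 -0.08590129] 0.12442838790571001
```

View pics/w15.png

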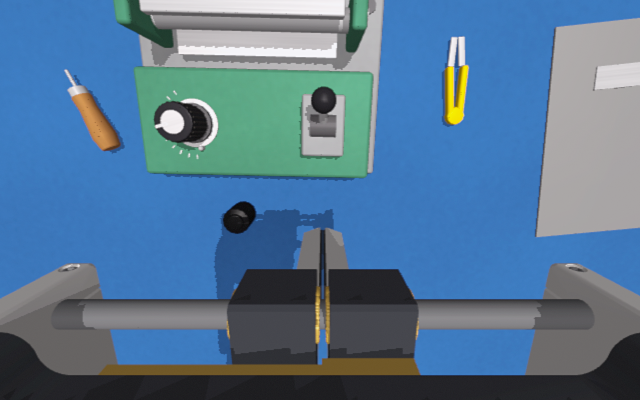

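View pics/s15.png

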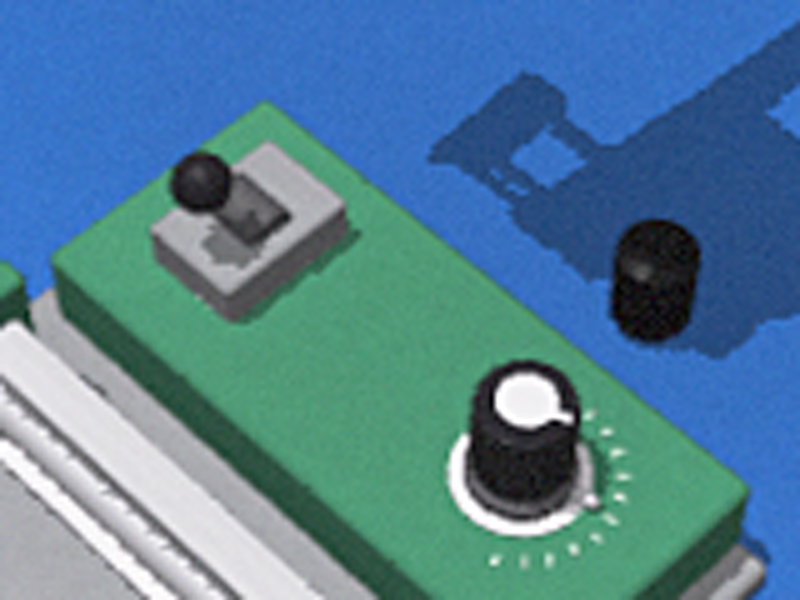

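The ball moved 44 mm and its position gives a lever angle of about 0.91 to 0.95 rad. The measurement is only good to about 2 mm, so I'll give one more gentle push to confirm it's at its end.

```bash
python3 -m creep '[{"slide":[0,38,15],"roll":0,"grip":1},{"slide":[0,76,30],"roll":0,"grip":1},{"slide":[0,114,40],"roll":0,"grip":1},{"slide":[0,114,60],"roll":0,"grip":1},{"slide":[0,114,75],"roll":0,"grip":1},{"slide":[0,114,80],"roll":0,"grip":1},{"slide":[0,114,80],"roll":0,"grip":1}]'
python3 st.py
python3 -m creep '[{"slide":[0,0,3],"roll":0,"grip":1},{"slide":[0,0,3],"roll":0,"grip":1}]'; python3 st.py
python3 -m creep '[{"slide":[0,0,2.5],"roll":0,"grip":1},{"slide":[0,0,2.5],"roll":0,"grip":1}]'; python3 st.py
```

```text
time: 26.67
tool_pos: [0.5515, -0.0469, 0.0837]
ee_rot: [-1.575, 0.0, -1.67]
wrist_force: [-1.3, -0.3, -0.5]
width: 0.0001
  t 26.67 yaw -95.71deg F [-1.28 -0.29 -0.52] M [ 0.037 -0.027  0.037] q6t 0.007 w 0.0001
time: 26.83
tool_pos: [0.5544, -0.0472, 0.0862]
ee_rot: [-1.572, -0.0, -1.67]
wrist_force: [0.1, -1.0, -0.9]
width: 0.0006
  t 26.83 yaw -95.71deg F [ 0.13 -0.97 -0.94] M [ 0.037  0.102 -0.049] q6t 0.002 w 0.0006
time: 27.0
tool_pos: [0.5548, -0.0472, 0.0862]
ee_rot: [-1.576, -0.0, -1.67]
wrist_force: [-5.6, 0.1, 0.7]
width: 0.0002
  t 27.00 yaw -95.71deg F [-5.59  0.12  0.75] M [ 0.133  1.025 -0.067] q6t -0.011 w 0.0002
```

```bash
python3 -m creep '[{"slide":[0,0,2],"roll":0,"grip":1},{"slide":[0,0,2],"roll":0,"grip":1}]'; python3 -m creep '[{"slide":[0,0,-15],"roll":0,"grip":1},{"slide":[0,0,-45],"roll":0,"grip":1},{"slide":[0,-40,-65],"roll":0,"grip":1},{"slide":[0,-80,-85],"roll":0,"grip":1},{"slide":[0,-120,-85],"roll":0,"grip":1},{"slide":[0,-120,-85],"roll":0,"grip":1},{"slide":[0,-120,-85],"roll":0,"grip":1},{"slide":[0,-120,-85],"roll":0,"grip":1}]'
python3 st.py
python3 - <<'E'
from h import *
cv2.imwrite("pics/t16.png",snapshot("top")[:,:,::-1])
w=np.ascontiguousarray(snapshot("wrist")[:,:,::-1])[80:180,130:370]
cv2.imwrite("pics/w16.png",cv2.resize(w,None,fx=3.3,fy=3.3,interpolation=cv2.INTER_CUBIC))
E
```

```text
time: 27.17
tool_pos: [0.5549, -0.0473, 0.0862]
ee_rot: [-1.58, -0.0, -1.671]
wrist_force: [-9.9, 0.5, 4.0]
width: 0.0004
time: 27.83
tool_pos: [0.475, -0.0393, 0.2069]
ee_rot: [-1.568, -0.0, -1.67]
wrist_force: [0.7, -0.3, -0.5]
width: 0.0001
  t 27.83 yaw -95.71deg F [ 0.7  -0.32 -0.55] M [ 0.021 -0.012 -0.024] q6t 0.000 w 0.0001
```

View pics/w16.png

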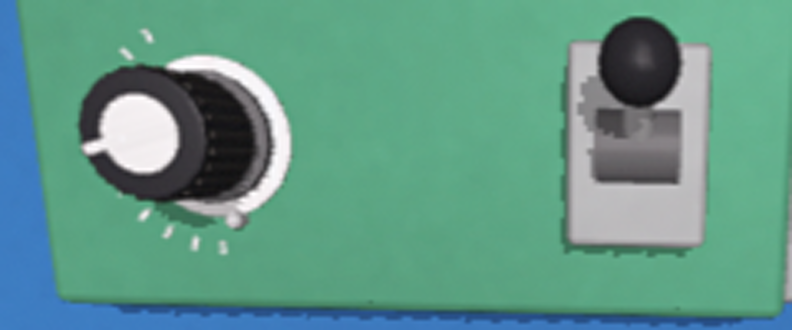

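View pics/t16.png

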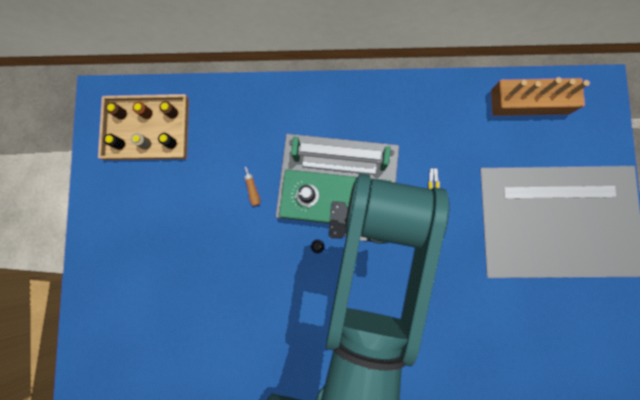

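The lever rests at its far end, the bystanders are where they started and the arm is clear of everything, so I'm handing in.

```bash
python3 -c "
from bench import ticket
print(ticket.close_job())"
```

```text
the job is handed in; nothing more can be done
None
```

The dial is set to its fifth click from zero and the lock lever is pushed over to its far end. I handed the job in at about 28 s; no verdict was reported.

**What I did**
- **First grip missed:** it closed above the knob without touching it. The camera views showed the real fingertips about 35 mm short of the reported TCP, so I went lower and gripped again.
- **Zero:** I wound the dial anticlockwise, feeling four clicks, until the finger met the zero stop. Torque there rose steadily from 0.21 to 0.34 N·m, below the 0.55 N·m limit.
- **Five clicks:** turning clockwise I felt exactly five, each 15° apart and each peaking at about 0.25 N·m. I let go inside the free play, about 7° before a sixth would begin.
- **Lever:** I pushed it with shut fingers. On a second push of 6–10 N the ball moved less than 0.5 mm, so it is against its end.

**Last checks**
- **Dial:** after letting go, the finger pointed at about 4.8 on the scale. That fits notch five with the knob resting slightly back in its play of about 11.5°.
- **Lever angle:** the ball's position after the first push gave 0.91–0.95 rad, not the full 1.0. That is roughly within the camera error, and above the 0.85 rad needed.
- **Surroundings:** in the last view the spool and awl had not moved. The arm hid part of the snips, but an earlier view showed no change. The arm was clear of everything.

An off-centre grip put side forces of up to about 5 N on the knob while turning; I relieved them with small slides.

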